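# Sort castings and feed the sled to the marking machine

## Task

Sort the castings on the mat: every red-painted reject goes into the red scrap bin, every sound one into the plywood sled. When all are sorted, hold the push stick and with it alone push the sled along the yellow fence, its side kept pressed against the fence all the way, until it stands against the end stop; do not let the gripper touch the sled on the way. Then lay the push stick back flat on its yellow rest, lengthwise, and leave the sled home with its castings and the other things on the bench undisturbed.

Things in the scene. Friction and masses are not known exactly. Their poses are not given: they have to be found in the camera images.
- station: Fixed feed station; origin on the bench surface (z=0), y along the feed (to the robot's left), x away from the robot. Bed 6 mm thick, x=-60 to 75, y=-260 to 210 mm. Yellow fence along the bed's far side: inner face at x=+55 mm, 40 mm high. End stop's face at y=+200 mm, so a sled home has its origin at x=0, y=+125 mm. Grey machine, 120 mm high, at y=215 to 375 mm.
- stop_face (a point): middle of the dark steel end stop's face towards the sled, 20 mm above the bench; the stop is 36 mm high
- sled: Loose plywood open carrier 110 mm wide (x), 150 mm long (y), 28 mm high, 0.32 to 0.52 kg; starts at the right end of the bed, 12 to 24 mm off the fence, a little askew. Origin: centre of the underside; y forward (feed), +x the side that runs on the fence. Floor 8 mm thick, inside 98 x 134 mm. Two orange cheeks at the rear (-y) form a pocket for the stick.
- sled_front (a point): front end of the sled's fence-side face (x=+55, y=+75 mm)
- sled_rear (a point): rear end of the sled's fence-side face (x=+55, y=-75 mm)
- sled_pocket (a point): middle of the pocket, on the sled's rear face (x=-15, y=-75 mm), 12 mm above the underside. The cheeks reach 24 mm back from this face, 4 to 26 mm above the underside; the pocket between them is 56 mm wide, open to the rear and above
- stick: Push stick: wooden sole 40 mm wide (x), 180 mm long (y), 18 mm thick, with a red upright grip in the middle, 22 mm wide (x), 60 mm long (y), its top 68 mm above the sole's underside; 0.16 to 0.26 kg. Origin: centre of the underside, z up; both ends are alike, +y is called the nose. It starts on its rest, nose to the left.
- stick_nose (a point): middle of the stick's nose face (y=+90 mm, 9 mm above the underside)
- rest: Fixed yellow rest for the stick: flat pad 70 x 220 x 4 mm, long along its y, near the robot's right. Origin: centre of the underside.
- scrap_bin: Fixed red scrap bin, outside 120 (x) x 140 (y) x 55 mm high, open above, walls and floor 4 to 5 mm. Origin: centre of the underside. Stands to the robot's left or right; an equal blue bin for stock stands on the other side and takes nothing.
- mat: Fixed black rubber mat, 165 x 480 x 2 mm, on which the castings and a steel bearing (to be left alone) start, about 90 mm apart. Origin: centre of the underside.
- good1: sound aluminium casting: body 38 x 38 x 34 mm with a round boss (26 mm across, 10 mm high) on top, 130 g; boss plain steel-grey, dark grey stripes on the sides, no red. Origin: centre of the underside, z up through the boss, x and y square to the side faces. May be absent.
- good2: sound aluminium casting: body 38 x 38 x 34 mm with a round boss (26 mm across, 10 mm high) on top, 130 g; boss plain steel-grey, dark grey stripes on the sides, no red. Origin: centre of the underside, z up through the boss, x and y square to the side faces. May be absent.
- good3: sound aluminium casting: body 38 x 38 x 34 mm with a round boss (26 mm across, 10 mm high) on top, 130 g; boss plain steel-grey, dark grey stripes on the sides, no red. Origin: centre of the underside, z up through the boss, x and y square to the side faces. May be absent.
- good4: sound aluminium casting: body 38 x 38 x 34 mm with a round boss (26 mm across, 10 mm high) on top, 130 g; boss plain steel-grey, dark grey stripes on the sides, no red. Origin: centre of the underside, z up through the boss, x and y square to the side faces. May be absent.
- reject1: rejected aluminium casting: body 38 x 38 x 34 mm with a round boss (26 mm across, 10 mm high) on top, 130 g; marked by red paint on boss, top and sides. Origin: centre of the underside, z up through the boss, x and y square to the side faces. May be absent.
- reject2: rejected aluminium casting: body 38 x 38 x 34 mm with a round boss (26 mm across, 10 mm high) on top, 130 g; marked by red paint on boss, top and sides. Origin: centre of the underside, z up through the boss, x and y square to the side faces. May be absent.
- reject3: rejected aluminium casting: body 38 x 38 x 34 mm with a round boss (26 mm across, 10 mm high) on top, 130 g; marked by red paint on boss, top and sides. Origin: centre of the underside, z up through the boss, x and y square to the side faces. May be absent.
- bearing: Bystander, to be left where it is: steel ball bearing, 48 mm across, 15 mm high, at the left of the mat
- oilcan: Bystander, to be left where it is: red oil can, 68 mm across, 150 mm high
- oilbottle: Bystander, to be left where it is: green bottle, 56 mm across, 130 mm high
- screwdriver: Bystander, to be left where it is: screwdriver beyond the fence
- wrench: Bystander, to be left where it is: wrench at the left
- coupling: Bystander, to be left where it is: dark steel collar, 64 mm across, 30 mm high, at the right
Mind the look-alikes: they are no part of the job. What is shaped like the good1 but green is not meant.

How it is judged (in metres and radians):
On the way, in this order (a step that is already met when the one before it is completed fails the run):
1. every reject is in the red scrap bin and every sound casting in the sled, the sled still at the start of the fence (x of good1 in the frame of sled between -0.05 and 0.05 m and y of good1 in the frame of sled between -0.07 and 0.07 m and z of good1 in the frame of sled between 0 and 0.055 m and x of good2 in the frame of sled between -0.05 and 0.05 m and y of good2 in the frame of sled between -0.07 and 0.07 m and z of good2 in the frame of sled between 0 and 0.055 m and x of good3 in the frame of sled between -0.05 and 0.05 m and y of good3 in the frame of sled between -0.07 and 0.07 m and z of good3 in the frame of sled between 0 and 0.055 m and x of good4 in the frame of sled between -0.05 and 0.05 m and y of good4 in the frame of sled between -0.07 and 0.07 m and z of good4 in the frame of sled between 0 and 0.055 m and x of reject1 in the frame of scrap_bin between -0.06 and 0.06 m and y of reject1 in the frame of scrap_bin between -0.07 and 0.07 m and z of reject1 in the frame of scrap_bin between -0.005 and 0.065 m and x of reject2 in the frame of scrap_bin between -0.06 and 0.06 m and y of reject2 in the frame of scrap_bin between -0.07 and 0.07 m and z of reject2 in the frame of scrap_bin between -0.005 and 0.065 m and x of reject3 in the frame of scrap_bin between -0.06 and 0.06 m and y of reject3 in the frame of scrap_bin between -0.07 and 0.07 m and z of reject3 in the frame of scrap_bin between -0.005 and 0.065 m and y of sled in the frame of station below -0.07 m), for 0.3 s.
2. first part of the feed: the sled is pushed by the stick, its side within 5 mm of the fence (station y of the sled -60 to -15 mm) (y of sled in the frame of station between -0.06 and -0.015 m and x of each of sled_front, sled_rear in the frame of station above 0.05 m and contact force between stick and sled above 0.2 N), for 0.2 s.
3. middle of the feed, likewise (0 to 45 mm) (y of sled in the frame of station between 0 and 0.045 m and x of each of sled_front, sled_rear in the frame of station above 0.05 m and contact force between stick and sled above 0.2 N), for 0.2 s.
4. last part of the feed, likewise (55 to 100 mm) (y of sled in the frame of station between 0.055 and 0.1 m and x of each of sled_front, sled_rear in the frame of station above 0.05 m and contact force between stick and sled above 0.2 N), for 0.2 s.
5. the sled stands against the end stop (within 8 mm) and along the fence (within 5 mm) (y of sled in the frame of station above 0.117 m and x of each of sled_front, sled_rear in the frame of station above 0.05 m), for 0.2 s.
At the end, for the whole second after the job is handed in: All sound castings in the sled, all rejects in the red bin, the sled within 8 mm of the end stop and 5 mm of the fence at both ends, the push stick upright on its rest (centre within 35 mm, lengthwise within 0.35 rad), all at rest (all of step 5 and x of good1 in the frame of sled between -0.05 and 0.05 m and y of good1 in the frame of sled between -0.07 and 0.07 m and z of good1 in the frame of sled between 0 and 0.055 m and x of good2 in the frame of sled between -0.05 and 0.05 m and y of good2 in the frame of sled between -0.07 and 0.07 m and z of good2 in the frame of sled between 0 and 0.055 m and x of good3 in the frame of sled between -0.05 and 0.05 m and y of good3 in the frame of sled between -0.07 and 0.07 m and z of good3 in the frame of sled between 0 and 0.055 m and x of good4 in the frame of sled between -0.05 and 0.05 m and y of good4 in the frame of sled between -0.07 and 0.07 m and z of good4 in the frame of sled between 0 and 0.055 m and x of reject1 in the frame of scrap_bin between -0.06 and 0.06 m and y of reject1 in the frame of scrap_bin between -0.07 and 0.07 m and z of reject1 in the frame of scrap_bin between -0.005 and 0.065 m and x of reject2 in the frame of scrap_bin between -0.06 and 0.06 m and y of reject2 in the frame of scrap_bin between -0.07 and 0.07 m and z of reject2 in the frame of scrap_bin between -0.005 and 0.065 m and x of reject3 in the frame of scrap_bin between -0.06 and 0.06 m and y of reject3 in the frame of scrap_bin between -0.07 and 0.07 m and z of reject3 in the frame of scrap_bin between -0.005 and 0.065 m and horizontal distance between stick and rest below 0.035 m and angle between stick's own z axis and vertical below 0.15 rad and angle between the y axis of stick and the y axis of rest, either way round below 0.35 rad and z of stick in the frame of rest between 0 and 0.012 m and linear speed of each of sled, stick, good1, good2, good3, good4, reject1, reject2, reject3 below 0.02 m/s); the robot touches nothing.
It fails at once if the gripper or arm touches the sled (over 2 N) once it has left the start of the fence (y of sled in the frame of station above -0.065 m and contact force between any of the fingers, the arm and sled above 2 N).
It fails at once if the sled is off the fence by more than 15 mm on the way (y of sled in the frame of station above -0.065 m and x of any of sled_front, sled_rear in the frame of station below 0.04 m).
It fails at once if a bystander is moved more than 40 mm (distance of any of bearing, oilcan, oilbottle, screwdriver, wrench, coupling from where it was at the start of the episode above 0.04 m).
Of good1, good2, good3, good4 only 2 to 3 are there at a start; the rules pass over those that are not, and their reading is None.
Of reject1, reject2, reject3 only 1 to 3 are there at a start; the rules pass over those that are not, and their reading is None.
At some moment in a run one of reject1, reject2, reject3, stick may be knocked a few centimetres aside while the robot is not near it.
Once in a run the grip may slacken for a moment while it holds something.
It also fails if it takes over 210 s, if anything falls off the work surface, if the arm or the gripper's body presses on something with over 40 N, if the wrist force passes 120 N, or if a joint passes its speed limit or range.

## Robot

A 6-joint arm with a two-finger parallel gripper is mounted at the origin on the work surface. World frame = base frame: x ahead of the robot, y to its left, z up, the work surface at z = 0. Lengths are in mm, angles in rad, forces in N, time in s.
With the tool pointing down it reaches from about 425 to 1125 mm from the base axis. Payload 14.9 kg.
Tool frame: the origin (TCP) lies midway between the tips of the shut fingers; the grasp point (between the pads) lies 19 mm behind it; z points along the fingers, y is the line along which they close (so a half turn about z gives the same grasp; the last joint's range is limited). The gripper opens to 91 mm and grips with 3 to 60 N. Pads are 32 mm wide; open, the fingers measure 118 mm over their backs; the gripper's body (76 mm by 178 mm) begins 60 mm behind the grasp point.
Start: joints at [1.077, 0.379, 1.734, -0, 1.028, -0.033], TCP at [311.274, 626.998, 213.932] pointing down, gripper open.
Joint ranges: [-2.77, 2.77], [-0.74, 2.19], [0, 2.66], [-1.06, 4.2], [0.31, 2.87], [-3.08, 3.08]. Speed limits (rad/s): [1.89, 1.89, 2.39, 3.14, 3.14, 3.14].

## Interface

Orientations are given as [roll, pitch, yaw] about the fixed x, y, z axes, in that order (R = Rz(yaw) Ry(pitch) Rx(roll)).
In Python, from bench import * gives the robot as it stands. The module is installed in compiled form; this text tells all that it offers.
- The arm moves only by the tool carry_out, never from a script. Its argument "targets" is a list that holds one entry, the list of rows, each a list of 7 numbers: the closure, from -1 (fully open) to 1 (shut), so that 0 is half open, then the shift along the tool's x, y, z scaled (see below), then the turn, a rotation vector about the tool's x, y, z scaled (see below). A call has exactly 5 rows; each row shifts and turns the commanded pose from where the row before left it, along the tool's axes as they then stand; what a row does not reach is not made up. The controller multiplies each number of a shift by 40 mm and each number of a turn by 5 degrees. A row lasts 1/12 s, in which the tool goes at most 41.7 mm and 7.16 degrees, less where a joint would pass 70% of its speed; a pose out of reach is approached as far as the arm can. A call with a number of a shift or a turn outside -1 to 1 is refused whole. A call with a gripper value outside its range is refused whole. The fingers move at their own pace and stop on an object; "grip_force" is the grip in N (left out, the last holds). Time passes only in rows, so rows that do not move let the fingers close, or fill a call up. It gives the time, the measured TCP pose, the force, the opening and the grip force at its end, in the units of the state.
- read_state(): the state, without advancing time (a new reading comes with each control period).
- read_camera(name): name is "scene" or "top" or "wrist"; returns a dict with "color" (420x560x3 uint8, red, green, blue), "depth" (420x560 float32, mm along the optical axis (not along the pixel's ray), 0 where there is no reading), "vertical_fov" (degrees; the focal length in pixels is half the picture's height over the tangent of half this angle, whatever the lens; pixels are square), "cx", "cy" (the principal point, pixels), "xyz" and "orientation" of the camera in the world. Camera axes: x right, y down, z forward; pixel columns grow to the right and rows downward; lengths in mm; the calibration is good to about 2 mm. A picture is of the moment at which its call begins.
- close_job(): hands the job in; it is judged then, once.
The state is a dict: "time": time; "q": joint angles; "joint_velocities": joint speeds; "joint_efforts": joint torques, N m; "ee_pos": TCP position; "tool_rot": TCP orientation; "wrist_force": force on the tool from outside, world axes, zero at the start; "moment": the same for the moment, N m; "grip_width": finger opening in mm; "gripper_force": force on a finger pad.
Only numpy, scipy, OpenCV 4.12 (cv2) and the standard library are available. Lean on these libraries where they do the work, as an engineer would, in place of code of your own. Each camera call takes 0.05 s, during which the arm holds its last target. There are 200 camera calls.

## Working session

There is one attempt and no reset: what is moved stays moved. The work goes in short steps, Python scripts to look and compute and a tool call to move; the robot and the scene stay as the last step left them, time stands still between calls to the robot, and variables do not carry over. Pictures are saved under pics/ and viewed, at most 14 in all, crops included, and the job is handed in when it is done.

Besides the shell and the picture viewer there is one more tool, called by a JSON object that holds its "method" and its "body". carry_out: Moves the arm, as the interface text tells. Shifts and turns lie within -1 to 1; 1 stands for 40 mm of shift or 5 degrees of turn. Its arguments: {"type":"object","properties":{"targets":{"type":"array","items":{"type":"array","items":{"type":"array","items":{"type":"number"}}}},"grip_force":{"type":"number"}},"required":["targets"]}

```bash
mkdir -p pics
cat > h.py <<'E'
from bench import *
import numpy as np, cv2
from scipy.spatial.transform import Rotation as R
def grab(n):
    c=read_camera(n); np.savez(f'{n}.npz',**{k:np.array(v) for k,v in c.items()}); return c
def load(n): return dict(np.load(f'{n}.npz'))
def cloud(c):
    h,w=c['depth'].shape; f=h/2/np.tan(np.radians(float(c['vertical_fov']))/2)
    v,u=np.mgrid[:h,:w]; d=c['depth'].astype(float)
    p=np.stack([(u-float(c['cx']))/f*d,(v-float(c['cy']))/f*d,d],-1)
    return p@R.from_euler('xyz',np.array(c['orientation'])).as_matrix().T+np.array(c['xyz'])
def save(c,name,box=None,s=1):
    im=c['color'][...,::-1]
    if box: x0,y0,x1,y1=box; im=im[y0:y1,x0:x1]
    im=cv2.resize(im,None,fx=s,fy=s,interpolation=cv2.INTER_CUBIC); cv2.imwrite(f'pics/{name}.png',im)
E
python3 - <<'E'
from h import *
for n in('top','scene'):
    c=grab(n); print(n,c['xyz'],c['orientation'],c['vertical_fov'],c['cx'],c['cy']); save(c,n+'0',s=1.42)
s=read_state(); print({k:np.round(v,3) for k,v in s.items()})
E
```

```text
top [ 330.81458787   -7.38475925 1173.42865193] [-3.01180953  0.02553929 -1.59870353] 53.19939269259217 280.46102943386194 212.88876452521134
scene [ 979.08496211  795.36840169 1425.79977376] [-2.54057644 -0.00277146  2.55280038] 48.03262418649922 287.33813829185567 206.55108296881195
{'time': np.float64(0.1), 'q': array([ 1.077,  0.379,  1.735, -0.   ,  1.028, -0.033]), 'joint_velocities': array([-0.001, -0.002, -0.002, -0.002,  0.   , -0.001]), 'joint_efforts': array([-2.0000e-03, -7.6505e+01, -4.3529e+01,  6.5000e-02,  4.0000e-02,
        0.0000e+00]), 'ee_pos': array([311.109, 626.683, 213.368]), 'tool_rot': array([-3.141, -0.   ,  2.681]), 'wrist_force': array([ 1.169,  0.165, -0.261]), 'moment': array([ 0.017,  0.007, -0.008]), 'gripper_force': np.float64(0.0), 'grip_width': np.float64(91.331)}
```

View pics/top0.png

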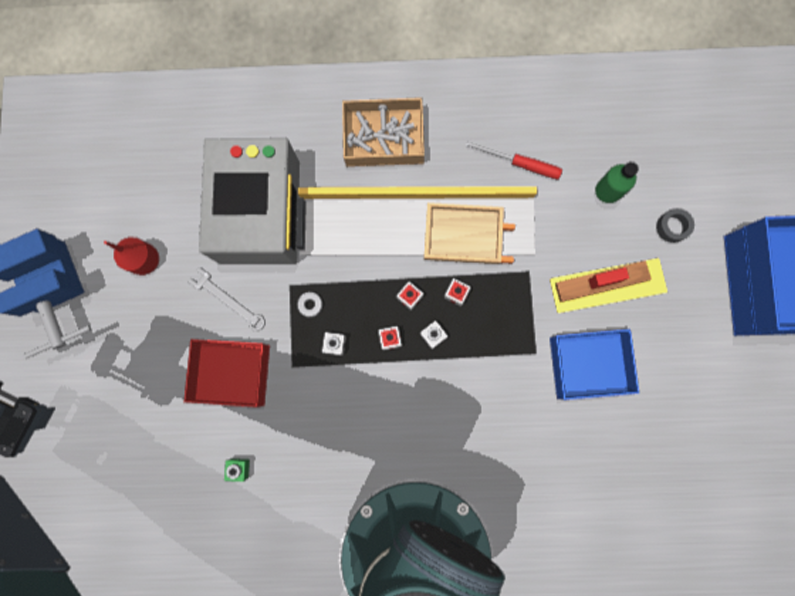

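View pics/scene0.png

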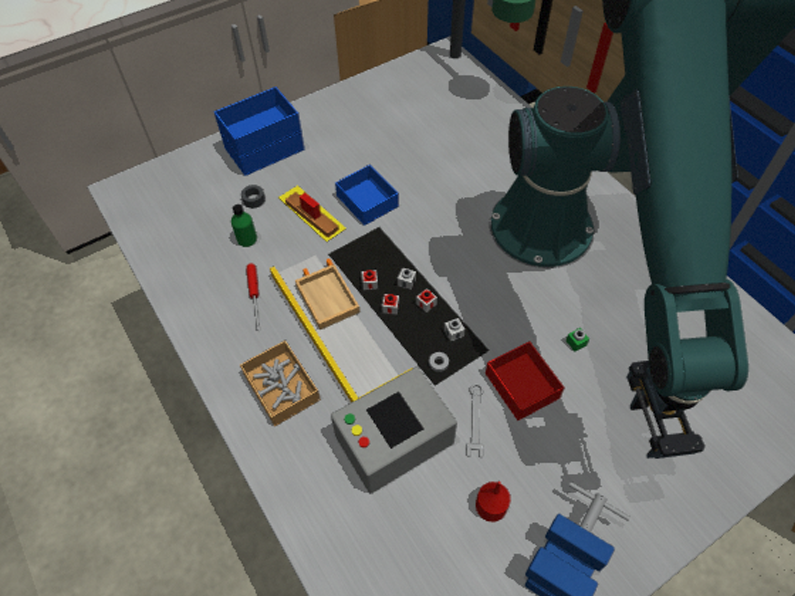

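The top view shows red-painted castings at (410,294), (458,291) and (389,337), and plain ones at (333,343) and (434,334). The bearing is at (309,304). The look-alikes to avoid are the green casting at (236,470), the equal blue bin at (594,364), the oil can at (135,255) and the machine buttons. The red bin is at (228,373), the sled at (465,233) and the stick at (608,280). I'll measure next.

Run:
```python
from h import *
c=load('top'); P=cloud(c); z=P[...,2]; s=1.42
print('bench z', np.median(z[380:400,60:120]), np.median(z[100:110,420:460]), np.median(z[215:220,300:330]))
hsv=cv2.cvtColor(c['color'],cv2.COLOR_RGB2HSV)
def rect(m,name):
    n,l,st,ce=cv2.connectedComponentsWithStats(m.astype(np.uint8))
    for i in range(1,n):
        if st[i,4]<40: continue
        q=P[l==i]; (cx,cy),(w,h),a=cv2.minAreaRect(q[:,:2].astype(np.float32))
        print(name,'px',np.round(ce[i]*s),'n',st[i,4],'c',round(cx),round(cy),'wh',round(w),round(h),'a',round(a,1),'z',np.round(np.percentile(q[:,2],[10,50,90])),'mean',np.round(q[:,:2].mean(0)))
box=np.zeros(z.shape,bool); box[190:262,204:380]=1
rect(box&(z>22)&(z<41),'cast')
rect(box&(z>5)&(z<20),'bear')
H,S,V=[hsv[...,i].astype(int) for i in range(3)]
b2=np.zeros_like(box); b2[175:225,380:480]=1
rect(b2&(H>20)&(H<35)&(S>120),'rest')
rect(b2&(z>15)&(z<32),'sole'); rect(b2&(z>50)&(z<80),'grip')
b3=np.zeros_like(box); b3[225:295,120:195]=1
rect(b3&(z>42)&(z<65),'bin')
b4=np.zeros_like(box); b4[138:190,290:370]=1
rect(b4&(z>24)&(z<45)&(S>40),'sled')
b5=np.zeros_like(box); b5[120:185,200:385]=1
rect(b5&(z>32)&(z<50)&(H>20)&(H<32)&(S>120),'fence')
rect(b5&(z>20)&(H<15)&(S>180),'cheek')
c['color']=c['color']; save(c,'crop1',(200,130,480,280),2.8)
```

```text
bench z 0.18847207482269823 0.26458867307826495 2.364310136818972
cast px [456. 291.] n 128 c 500 -97 wh 38 38 a 60.7 z [33. 36. 40.] mean [498. -95.]
cast px [409. 295.] n 128 c 496 -4 wh 38 38 a 49.2 z [32. 36. 39.] mean [494.  -5.]
cast px [433. 334.] n 124 c 418 -48 wh 38 38 a 36.5 z [33. 36. 38.] mean [417. -47.]
cast px [390. 337.] n 130 c 414 36 wh 39 38 a 9.1 z [33. 36. 38.] mean [413.  36.]
cast px [334. 343.] n 136 c 407 145 wh 39 38 a 81.6 z [32. 36. 39.] mean [406. 144.]
bear px [310. 304.] n 198 c 483 191 wh 57 48 a 11.7 z [ 9. 16. 19.] mean [486. 193.]
rest px [613. 289.] n 913 c 459 -247 wh 97 535 a 17.7 z [2. 5. 8.] mean [ 496. -403.]
sole px [601. 281.] n 710 c 514 -383 wh 40 182 a 12.0 z [19. 22. 25.] mean [ 511. -377.]
grip px [610. 276.] n 219 c 513 -381 wh 22 61 a 11.8 z [65. 72. 75.] mean [ 512. -379.]
bin px [221. 372.] n 423 c 356 351 wh 142 120 a 85.0 z [45. 53. 57.] mean [356. 354.]
sled px [470. 234.] n 581 c 616 -125 wh 174 110 a 84.8 z [29. 33. 37.] mean [ 612. -126.]
fence px [419. 190.] n 795 c 701 -33 wh 451 14 a 87.9 z [35. 39. 42.] mean [701. -29.]
```

View pics/crop1.png

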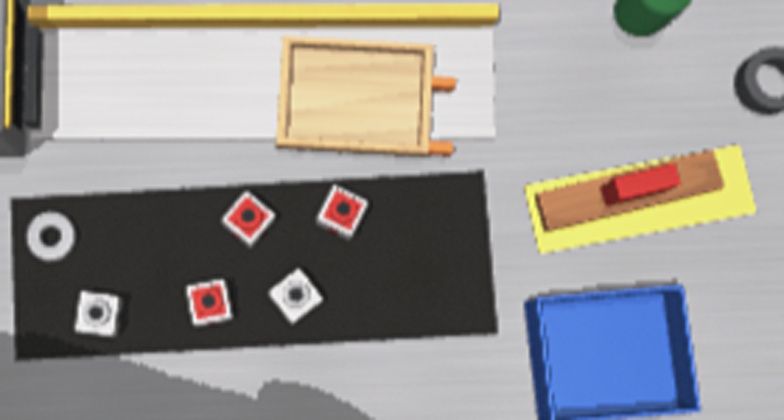

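The crop confirms the choice: three castings have red tops (crop px (248,217), (343,211), (209,302)) and two are plain ((97,313), (296,295)). The measured sizes match the given ones (38x38 castings, 174x110 sled with cheeks, 142x120 bin, 40x182 sole). Next I'll plan the moves.

```bash
cat >> h.py <<'E'
def plan(wps, step=36, start=None):
    """wps: (x,y,z,yaw_deg,closure,hold_rows[,step]); None keeps. prints rows, five per call"""
    s=read_state(); p=np.array(s['ee_pos'],float); yaw=np.degrees(s['tool_rot'][2])
    if start is not None: p=np.array(start[:3],float); yaw=start[3]
    rows=[]; cl=0
    for w in wps:
        t=np.array([p[i] if w[i] is None else w[i] for i in range(3)],float)
        ty=yaw if w[3] is None else w[3]; ty=yaw+(ty-yaw+180)%360-180; cl=w[4]; st=w[6] if len(w)>6 else step
        n=int(np.ceil(max(np.linalg.norm(t-p)/st,abs(ty-yaw)/5-1e-3,0)-1e-6))
        for k in range(n,0,-1):
            M=np.array(R.from_euler('xyz',[np.pi,0,np.radians(yaw)]).as_matrix())
            d=np.round(M.T@(t-p)/k/40,2); a=round(float(np.clip(-(ty-yaw)/k/5,-1,1)),2)
            rows.append([cl,*d,0,0,a]); p=p+M@d*40; yaw-=a*5
        rows+=[[cl,0,0,0,0,0,0]]*w[5]
    while len(rows)%5: rows.append([cl,0,0,0,0,0,0])
    for i in range(0,len(rows),5):
        print('['+','.join('['+','.join('%g'%(v+0) for v in r)+']' for r in rows[i:i+5])+']')
    print('end',np.round(p,1),round(yaw,2))
def st():
    s=read_state(); print('t',round(float(s['time']),2),'p',np.round(s['ee_pos'],1),'rpy',np.round(np.degrees(s['tool_rot']),2),'F',np.round(s['wrist_force'],1),'g',round(float(s['grip_width']),1),round(float(s['gripper_force']),1))
E
python3 - <<'E'
from h import *
plan([(407,145,110,81.6,-0.5,1)])
E
```

```text
[[-0.5,-0.5,-0.65,0.17,0,0,0.96],[-0.5,-0.55,-0.6,0.17,0,0,0.96],[-0.5,-0.6,-0.56,0.17,0,0,0.96],[-0.5,-0.65,-0.5,0.17,0,0,0.96],[-0.5,-0.69,-0.45,0.17,0,0,0.96]]
[[-0.5,-0.72,-0.39,0.17,0,0,0.96],[-0.5,-0.75,-0.33,0.17,0,0,0.96],[-0.5,-0.77,-0.26,0.17,0,0,0.96],[-0.5,-0.79,-0.2,0.17,0,0,0.96],[-0.5,-0.81,-0.13,0.18,0,0,0.96]]
[[-0.5,-0.82,-0.06,0.17,0,0,0.96],[-0.5,-0.82,0.01,0.18,0,0,0.96],[-0.5,-0.81,0.07,0.17,0,0,0.96],[-0.5,-0.81,0.15,0.18,0,0,0.96],[-0.5,-0.79,0.21,0.17,0,0,0.96]]
[[-0.5,0,0,0,0,0,0],[-0.5,0,0,0,0,0,0],[-0.5,0,0,0,0,0,0],[-0.5,0,0,0,0,0,0],[-0.5,0,0,0,0,0,0]]
end [407.1 144.9 110.2] 81.6
```

{"method": "carry_out", "body": {"targets": [[[-0.5, -0.5, -0.65, 0.17, 0, 0, 0.96], [-0.5, -0.55, -0.6, 0.17, 0, 0, 0.96], [-0.5, -0.6, -0.56, 0.17, 0, 0, 0.96], [-0.5, -0.65, -0.5, 0.17, 0, 0, 0.96], [-0.5, -0.69, -0.45, 0.17, 0, 0, 0.96]]], "grip_force": 30}}

```text
time: 0.52
ee_pos: [343.1, 464.6, 179.3]
tool_rot: [-3.141, 0.0, 2.258]
wrist_force: [0.4, 0.2, -0.3]
grip_width: 68.6
gripper_force: 0.0
```

{"method": "carry_out", "body": {"targets": [[[-0.5, -0.72, -0.39, 0.17, 0, 0, 0.96], [-0.5, -0.75, -0.33, 0.17, 0, 0, 0.96], [-0.5, -0.77, -0.26, 0.17, 0, 0, 0.96], [-0.5, -0.79, -0.2, 0.17, 0, 0, 0.96], [-0.5, -0.81, -0.13, 0.18, 0, 0, 0.96]]]}}

```text
time: 0.93
ee_pos: [374.8, 304.3, 145.2]
tool_rot: [-3.142, 0.0, 1.839]
wrist_force: [1.1, -0.4, -0.4]
grip_width: 68.5
gripper_force: 0.0
```

{"method": "carry_out", "body": {"targets": [[[-0.5, -0.82, -0.06, 0.17, 0, 0, 0.96], [-0.5, -0.82, 0.01, 0.18, 0, 0, 0.96], [-0.5, -0.81, 0.07, 0.17, 0, 0, 0.96], [-0.5, -0.81, 0.15, 0.18, 0, 0, 0.96], [-0.5, -0.79, 0.21, 0.17, 0, 0, 0.96]]]}}

```text
time: 1.35
ee_pos: [407.1, 143.7, 110.4]
tool_rot: [3.141, -0.0, 1.42]
wrist_force: [1.0, -0.1, -0.9]
grip_width: 68.6
gripper_force: 0.0
```

{"method": "carry_out", "body": {"targets": [[[-0.5, 0, 0, 0, 0, 0, 0], [-0.5, 0, 0, 0, 0, 0, 0], [-0.5, 0, 0, 0, 0, 0, 0], [-0.5, 0, 0, 0, 0, 0, 0], [-0.5, 0, 0, 0, 0, 0, 0]]]}}

```text
time: 1.77
ee_pos: [407.2, 146.1, 110.9]
tool_rot: [3.141, -0.0, 1.426]
wrist_force: [-0.6, 0.1, 0.7]
grip_width: 68.4
gripper_force: 0.0
```

```bash
cat >> h.py <<'E'
def casts(cam,lo=22,hi=41,area=40,xy=None):
    """connected blobs of the height band: (pixel, centre, sizes, angle, red share)"""
    c=grab(cam); P=cloud(c); z=P[...,2]; m=(z>lo)&(z<hi)
    if xy: m&=(P[...,0]>xy[0])&(P[...,0]<xy[1])&(P[...,1]>xy[2])&(P[...,1]<xy[3])
    n,l,s,ce=cv2.connectedComponentsWithStats(m.astype(np.uint8)); out=[]
    h=cv2.cvtColor(c['color'],cv2.COLOR_RGB2HSV)
    for i in range(1,n):
        if s[i,4]<area: continue
        q=P[l==i]; (cx,cy),(w,hh),a=cv2.minAreaRect(q[:,:2].astype(np.float32)); k=h[l==i].astype(int)
        red=((np.minimum(k[:,0],180-k[:,0])<10)&(k[:,1]>120)).mean()
        print(cam,np.round(ce[i]),'c',round(cx,1),round(cy,1),'wh',round(w,1),round(hh,1),'a',round(a,1),'z',np.round(np.median(q[:,2]),1),'red',round(red,2))
    return c
E
python3 - <<'E'
from h import *
st()
casts('top',xy=(350,540,-260,180))
c=casts('wrist',area=300,xy=(350,540,-260,180)); save(c,'wrist1')
plan([(407,145,6,81.6,-0.5,0)],step=26)
E
```

```text
t 1.77 p [407.2 146.1 110.9] rpy [ 1.7998e+02 -1.0000e-02  8.1720e+01] F [-0.6  0.1  0.7] g 68.4 0.0
top [322. 205.] c 499.6 -96.7 wh 38.1 38.1 a 62.1 z 36.1 red 0.23
top [288. 208.] c 495.8 -4.2 wh 37.9 37.6 a 48.3 z 36.0 red 0.21
top [305. 235.] c 418.2 -47.9 wh 38.3 38.3 a 36.3 z 36.2 red 0.0
top [274. 237.] c 414.4 36.1 wh 38.5 37.7 a 9.2 z 36.1 red 0.25
wrist [278. 217.] c 405.9 146.0 wh 38.2 37.6 a 80.9 z 35.0 red 0.0
wrist [303. 324.] c 412.7 41.7 wh 38.7 29.9 a 8.5 z 35.0 red 0.35
[[-0.5,-0.01,0,0.52,0,0,0],[-0.5,0,0,0.53,0,0,0.01],[-0.5,-0.01,0,0.52,0,0,0],[-0.5,0,0,0.53,0,0,0.01],[-0.5,-0.01,0,0.52,0,0,0]]
end [407.  144.8   6.1] 81.6
```

{"method": "carry_out", "body": {"targets": [[[-0.5, 0, 0, 0.52, 0, 0, 0], [-0.5, 0, 0, 0.52, 0, 0, 0], [-0.5, 0, 0, 0.52, 0, 0, 0], [-0.5, 0, 0, 0.52, 0, 0, 0], [-0.5, 0, 0, 0.52, 0, 0, 0]]]}}

```text
time: 2.28
ee_pos: [407.3, 145.8, 5.9]
tool_rot: [3.141, -0.0, 1.425]
wrist_force: [0.5, 1.2, 0.2]
grip_width: 68.3
gripper_force: 0.0
```

{"method": "carry_out", "body": {"targets": [[[-0.5, 0, 0, 0, 0, 0, 0], [1, 0, 0, 0, 0, 0, 0], [1, 0, 0, 0, 0, 0, 0], [1, 0, 0, 0, 0, 0, 0], [1, 0, 0, 0, 0, 0, 0]]]}}

```text
time: 2.7
ee_pos: [408.0, 145.5, 7.8]
tool_rot: [3.14, -0.001, 1.424]
wrist_force: [0.1, 0.3, 0.6]
grip_width: 44.4
gripper_force: 0.0
```

{"method": "carry_out", "body": {"targets": [[[1, 0, 0, -0.5, 0, 0, 0], [1, 0, 0, -0.5, 0, 0, 0], [1, 0, 0, -0.5, 0, 0, 0], [1, 0, 0, -0.5, 0, 0, 0], [1, 0, 0, -0.5, 0, 0, 0]]]}}

```text
time: 3.12
ee_pos: [407.2, 145.2, 108.4]
tool_rot: [3.141, -0.0, 1.424]
wrist_force: [1.0, -0.5, -0.4]
grip_width: 37.7
gripper_force: 30.0
```

Run:
```python
from h import *
st()
plan([(620,-81,106,84.8,1,2),(620,-81,20,84.8,1,2,22)],step=30)
```

```text
t 3.12 p [407.2 145.2 108.4] rpy [ 1.7995e+02 -2.0000e-02  8.1600e+01] F [ 1.  -0.5 -0.4] g 37.7 30.0
[[1,-0.44,0.55,0.01,0,0,-0.06],[1,-0.44,0.55,0.01,0,0,-0.06],[1,-0.44,0.55,0,0,0,-0.06],[1,-0.45,0.55,0.01,0,0,-0.06],[1,-0.45,0.54,0,0,0,-0.06]]
[[1,-0.45,0.54,0.01,0,0,-0.06],[1,-0.46,0.54,0,0,0,-0.06],[1,-0.46,0.54,0.01,0,0,-0.06],[1,-0.46,0.54,0,0,0,-0.05],[1,-0.46,0.53,0.01,0,0,-0.06]]
[[1,-0.46,0.53,0,0,0,-0.05],[1,0,0,0,0,0,0],[1,0,0,0,0,0,0],[1,0,0,0.54,0,0,0],[1,0,0,0.54,0,0,0]]
[[1,0,0,0.54,0,0,0],[1,0,0,0.53,0,0,0],[1,0,0,0,0,0,0],[1,0,0,0,0,0,0],[1,0,0,0,0,0,0]]
end [620.  -80.8  20. ] 84.8
```

Run:
```python
from h import *
st()
c=grab('wrist'); P=cloud(c); z=P[...,2]
m=(np.abs(P[...,0]-407)<14)&(np.abs(P[...,1]-145)<14)
zz=z[m]; print(np.percentile(zz,[5,25,50,75,95]))
save(c,'wrist2')
```

```text
t 3.12 p [407.2 145.2 108.4] rpy [ 1.7995e+02 -2.0000e-02  8.1600e+01] F [ 1.  -0.5 -0.4] g 37.7 30.0
[  0.68459885 116.83756591 125.37387071 127.92972352 128.92643776]
```

View pics/wrist2.png

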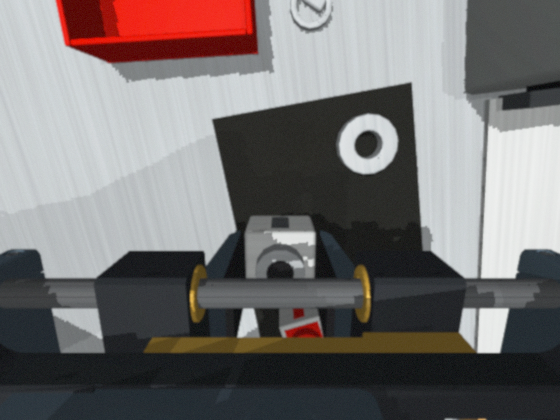

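The held casting is visible at wrist px (280,270). Its boss top is at z≈128, so it sits about 20 mm low in the fingers because I lifted before they had fully closed. I'll release it correspondingly higher and wait longer when closing from now on.

{"method": "carry_out", "body": {"targets": [[[1, -0.44, 0.55, 0, 0, 0, -0.06], [1, -0.44, 0.55, 0, 0, 0, -0.06], [1, -0.44, 0.55, 0, 0, 0, -0.06], [1, -0.45, 0.55, 0, 0, 0, -0.06], [1, -0.45, 0.54, 0, 0, 0, -0.06]]]}}

```text
time: 3.58
ee_pos: [504.7, 41.2, 107.3]
tool_rot: [3.141, -0.0, 1.451]
wrist_force: [-0.1, 0.7, -1.7]
grip_width: 37.6
gripper_force: 30.0
```

{"method": "carry_out", "body": {"targets": [[[1, -0.45, 0.54, 0, 0, 0, -0.06], [1, -0.46, 0.54, 0, 0, 0, -0.06], [1, -0.46, 0.54, 0, 0, 0, -0.06], [1, -0.46, 0.54, 0, 0, 0, -0.05], [1, -0.46, 0.53, 0, 0, 0, -0.06]]]}}

```text
time: 4.0
ee_pos: [601.5, -61.8, 107.2]
tool_rot: [3.141, 0.0, 1.476]
wrist_force: [0.3, 0.4, -1.3]
grip_width: 37.8
gripper_force: 3.0
```

{"method": "carry_out", "body": {"targets": [[[1, -0.46, 0.53, 0, 0, 0, -0.05], [1, 0, 0, 0, 0, 0, 0], [1, 0, 0, 0, 0, 0, 0], [1, 0, 0, 0, 0, 0, 0], [1, 0, 0, 0, 0, 0, 0]]]}}

```text
time: 4.42
ee_pos: [619.3, -80.3, 106.7]
tool_rot: [-3.141, -0.0, 1.48]
wrist_force: [0.1, -0.4, -1.5]
grip_width: 37.8
gripper_force: 30.0
```

Run:
```python
from h import *
st()
c=grab('wrist'); P=cloud(c); z=P[...,2]; p=read_state()['ee_pos']
m=(np.abs(P[...,0]-p[0])<12)&(np.abs(P[...,1]-p[1])<12)&(z>60)
print(np.percentile(z[m],[25,50,75,95]))
c=grab('top'); P=cloud(c); z=P[...,2]
b4=np.zeros(z.shape,bool); b4[130:190,285:370]=1
hs=cv2.cvtColor(c['color'],cv2.COLOR_RGB2HSV); m=b4&(z>24)&(z<42)&(hs[...,1]>40)
q=P[m]; print('sled',cv2.minAreaRect(q[:,:2].astype(np.float32)))
plan([(620,-81,40,84.8,1,1,18)],step=30)
```

```text
t 4.42 p [619.3 -80.3 106.7] rpy [-179.97   -0.     84.82] F [ 0.1 -0.4 -1.5] g 37.8 30.0
[125.20979663 125.98059552 126.62059285 127.34713606]
sled ((697.5528564453125, -117.93328857421875), (228.32777404785156, 84.46690368652344), 71.17400360107422)
[[1,0,0,0.42,0,0,0],[1,-0.01,0,0.42,0,0,0],[1,0,0.01,0.42,0,0,0],[1,-0.01,0,0.41,0,0,0.01],[1,0,0,0,0,0,0]]
end [619.8 -81.   40. ] 84.79
```

{"method": "carry_out", "body": {"targets": [[[1, 0, 0, 0.42, 0, 0, 0], [1, 0, 0, 0.42, 0, 0, 0], [1, 0, 0, 0.42, 0, 0, 0], [1, 0, 0, 0.4, 0, 0, 0], [1, 0, 0, 0, 0, 0, 0]]]}}

```text
time: 4.93
ee_pos: [619.1, -80.2, 38.4]
tool_rot: [-3.14, -0.0, 1.481]
wrist_force: [-0.3, -0.4, -0.5]
grip_width: 37.8
gripper_force: 30.0
```

{"method": "carry_out", "body": {"targets": [[[-0.2, 0, 0, 0, 0, 0, 0], [-0.2, 0, 0, 0, 0, 0, 0], [-0.2, 0, 0, 0, 0, 0, 0], [-0.2, 0, 0, 0, 0, 0, 0], [-0.2, 0, 0, -0.6, 0, 0, 0]]]}}

```text
time: 5.35
ee_pos: [617.8, -80.5, 61.8]
tool_rot: [-3.137, -0.0, 1.48]
wrist_force: [-0.9, 0.4, -1.0]
grip_width: 55.0
gripper_force: 0.0
```

Run:
```python
from h import *
st()
s=read_state()['ee_pos']
plan([(None,None,110,84.8,-0.2,0),(418,-48,110,126.4,-0.5,2),(418,-48,6,126.4,-0.5,1,30),(418,-48,6,126.4,1,7),(418,-48,110,126.4,1,0,30)])
```

```text
t 5.35 p [617.8 -80.5  61.8] rpy [-1.7973e+02 -2.0000e-02  8.4800e+01] F [-0.9  0.4 -1. ] g 55.0 0.0
[[-0.2,0,0,-0.6,0,0,0],[-0.2,0,0,-0.61,0,0,0],[-0.5,0.04,-0.56,0,0,0,-0.92],[-0.5,0.08,-0.56,0,0,0,-0.93],[-0.5,0.13,-0.55,0,0,0,-0.92]]
[[-0.5,0.17,-0.53,0,0,0,-0.93],[-0.5,0.22,-0.52,0,0,0,-0.92],[-0.5,0.26,-0.5,0,0,0,-0.93],[-0.5,0.29,-0.48,0,0,0,-0.92],[-0.5,0.33,-0.45,0,0,0,-0.93]]
[[-0.5,0.37,-0.42,0,0,0,-0.92],[-0.5,0,0,0,0,0,0],[-0.5,0,0,0,0,0,0],[-0.5,0,0,0.65,0,0,0],[-0.5,0,0,0.65,0,0,0]]
[[-0.5,0,0,0.65,0,0,0],[-0.5,0,0,0.65,0,0,0],[-0.5,0,0,0,0,0,0],[1,0,0,0,0,0,0],[1,0,0,0,0,0,0]]
[[1,0,0,0,0,0,0],[1,0,0,0,0,0,0],[1,0,0,0,0,0,0],[1,0,0,0,0,0,0],[1,0,0,0,0,0,0]]
[[1,0,0,0,0,0,0],[1,0,0,-0.65,0,0,0],[1,0,0,-0.65,0,0,0],[1,0,0,-0.65,0,0,0],[1,0,0,-0.65,0,0,0]]
end [418.2 -48.1 110.2] 126.4
```

{"method": "carry_out", "body": {"targets": [[[-0.2, 0, 0, -0.6, 0, 0, 0], [-0.2, 0, 0, -0.6, 0, 0, 0], [-0.5, 0.04, -0.56, 0, 0, 0, -0.92], [-0.5, 0.08, -0.56, 0, 0, 0, -0.93], [-0.5, 0.13, -0.55, 0, 0, 0, -0.92]]]}}

```text
time: 5.77
ee_pos: [552.7, -70.1, 113.3]
tool_rot: [3.14, 0.001, 1.726]
wrist_force: [0.3, -0.9, -0.3]
grip_width: 68.1
gripper_force: 0.0
```

{"method": "carry_out", "body": {"targets": [[[-0.5, 0.17, -0.53, 0, 0, 0, -0.93], [-0.5, 0.22, -0.52, 0, 0, 0, -0.92], [-0.5, 0.26, -0.5, 0, 0, 0, -0.93], [-0.5, 0.29, -0.48, 0, 0, 0, -0.92], [-0.5, 0.33, -0.45, 0, 0, 0, -0.93]]]}}

```text
time: 6.18
ee_pos: [441.5, -52.0, 112.8]
tool_rot: [3.141, 0.001, 2.13]
wrist_force: [-0.2, -1.0, 0.4]
grip_width: 68.6
gripper_force: 0.0
```

{"method": "carry_out", "body": {"targets": [[[-0.5, 0.37, -0.42, 0, 0, 0, -0.92], [-0.5, 0, 0, 0, 0, 0, 0], [-0.5, 0, 0, 0, 0, 0, 0], [-0.5, 0, 0, 0, 0, 0, 0], [-0.5, 0, 0, 0, 0, 0, 0]]]}}

```text
time: 6.6
ee_pos: [421.6, -48.7, 112.8]
tool_rot: [3.141, 0.001, 2.205]
wrist_force: [-0.2, 0.5, 0.2]
grip_width: 68.3
gripper_force: 0.0
```

Run:
```python
from h import *
st()
c=casts('wrist',area=300,xy=(370,460,-110,20)); c=casts('top',xy=(370,540,-130,70))
P=cloud(c); z=P[...,2]; hs=cv2.cvtColor(c['color'],cv2.COLOR_RGB2HSV)
m=(z>24)&(z<40)&(hs[...,1]>40)&(P[...,0]>550)&(P[...,0]<680)&(P[...,1]>-230)&(P[...,1]<-20)
print('sled',cv2.minAreaRect(P[m][:,:2].astype(np.float32)))
m=(z>42)&(z<65)&(P[...,0]>550)&(P[...,0]<680)&(P[...,1]>-230)&(P[...,1]<-20); print('boss in sled',m.sum(),P[m].mean(0))
plan([(418,-48,6,126.4,-0.5,1,22)])
```

```text
t 6.6 p [421.6 -48.7 112.8] rpy [1.7995e+02 5.0000e-02 1.2634e+02] F [-0.2  0.5  0.2] g 68.3 0.0
wrist [277. 212.] c 417.4 -47.2 wh 37.7 38.0 a 35.9 z 35.1 red 0.0
top [270. 237.] c 413.5 44.5 wh 40.5 22.4 a 1.3 z 36.5 red 0.23
sled ((615.3763427734375, -125.36070251464844), (173.7833709716797, 110.71453094482422), 84.51385498046875)
boss in sled 189 [617.56379811 -79.98701594  51.75250857]
[[-0.5,0.01,-0.01,0.53,0,0,0],[-0.5,0.01,-0.01,0.53,0,0,0],[-0.5,0.01,-0.01,0.53,0,0,0],[-0.5,0.02,-0.01,0.54,0,0,0],[-0.5,0.01,-0.02,0.53,0,0,-0.01]]
[[-0.5,0,0,0,0,0,0],[-0.5,0,0,0,0,0,0],[-0.5,0,0,0,0,0,0],[-0.5,0,0,0,0,0,0],[-0.5,0,0,0,0,0,0]]
end [417.9 -48.1   6.1] 126.41
```

{"method": "carry_out", "body": {"targets": [[[-0.5, 0.01, -0.01, 0.53, 0, 0, 0], [-0.5, 0.01, -0.01, 0.53, 0, 0, 0], [-0.5, 0.01, -0.01, 0.53, 0, 0, 0], [-0.5, 0.02, -0.01, 0.54, 0, 0, 0], [-0.5, 0.01, -0.02, 0.53, 0, 0, 0]]]}}

```text
time: 7.12
ee_pos: [417.5, -48.0, 4.9]
tool_rot: [3.141, 0.0, 2.206]
wrist_force: [-0.1, 0.2, -0.1]
grip_width: 67.9
gripper_force: 0.0
```

{"method": "carry_out", "body": {"targets": [[[-0.5, 0, 0, 0, 0, 0, 0], [1, 0, 0, 0, 0, 0, 0], [1, 0, 0, 0, 0, 0, 0], [1, 0, 0, 0, 0, 0, 0], [1, 0, 0, 0, 0, 0, 0]]]}}

```text
time: 7.53
ee_pos: [417.5, -48.0, 6.3]
tool_rot: [3.141, 0.001, 2.206]
wrist_force: [-0.4, -0.5, -0.3]
grip_width: 44.9
gripper_force: 0.0
```

{"method": "carry_out", "body": {"targets": [[[1, 0, 0, 0, 0, 0, 0], [1, 0, 0, 0, 0, 0, 0], [1, 0, 0, 0, 0, 0, 0], [1, 0, 0, 0, 0, 0, 0], [1, 0, 0, 0, 0, 0, 0]]]}}

```text
time: 7.95
ee_pos: [417.4, -48.0, 6.3]
tool_rot: [3.141, 0.001, 2.206]
wrist_force: [-1.9, 0.2, 7.1]
grip_width: 37.9
gripper_force: 30.0
```

Run:
```python
from h import *
st()
plan([(None,None,110,None,1,0,30),(614,-145,108,84.6,1,2,30),(614,-145,21,84.6,1,1,22),(None,None,None,None,-0.2,5),(None,None,110,None,-0.2,0,30)])
```

```text
t 7.95 p [417.4 -48.    6.3] rpy [1.7997e+02 3.0000e-02 1.2640e+02] F [-1.9  0.2  7.1] g 37.9 30.0
[[1,0,0,-0.65,0,0,0],[1,0,0,-0.65,0,0,0],[1,0,0,-0.65,0,0,0],[1,0,0,-0.64,0,0,0],[1,-0.54,0.28,0.01,0,0,0.93]]
[[1,-0.52,0.32,0,0,0,0.93],[1,-0.49,0.36,0.01,0,0,0.93],[1,-0.46,0.4,0,0,0,0.93],[1,-0.42,0.44,0.01,0,0,0.93],[1,-0.39,0.47,0,0,0,0.93]]
[[1,-0.34,0.5,0.01,0,0,0.93],[1,-0.3,0.53,0,0,0,0.92],[1,-0.27,0.55,0.01,0,0,0.93],[1,0,0,0,0,0,0],[1,0,0,0,0,0,0]]
[[1,0,0,0.54,0,0,0],[1,0,0,0.54,0,0,0],[1,0,0,0.55,0,0,0],[1,0,0,0.54,0,0,0],[1,0,0,0,0,0,0]]
[[-0.2,0,0,0,0,0,0],[-0.2,0,0,0,0,0,0],[-0.2,0,0,0,0,0,0],[-0.2,0,0,0,0,0,0],[-0.2,0,0,0,0,0,0]]
[[-0.2,0,0,-0.74,0,0,0],[-0.2,0,0,-0.74,0,0,0],[-0.2,0,0,-0.74,0,0,0],[-0.2,0,0,0,0,0,0],[-0.2,0,0,0,0,0,0]]
end [ 614.  -145.2  109.9] 84.6
```

{"method": "carry_out", "body": {"targets": [[[1, 0, 0, -0.65, 0, 0, 0], [1, 0, 0, -0.65, 0, 0, 0], [1, 0, 0, -0.65, 0, 0, 0], [1, 0, 0, -0.64, 0, 0, 0], [1, -0.54, 0.28, 0, 0, 0, 0.93]]]}}

```text
time: 8.37
ee_pos: [438.3, -58.1, 113.7]
tool_rot: [3.139, 0.003, 2.127]
wrist_force: [2.2, -0.6, -1.3]
grip_width: 37.8
gripper_force: 30.0
```

{"method": "carry_out", "body": {"targets": [[[1, -0.52, 0.32, 0, 0, 0, 0.93], [1, -0.49, 0.36, 0, 0, 0, 0.93], [1, -0.46, 0.4, 0, 0, 0, 0.93], [1, -0.42, 0.44, 0, 0, 0, 0.93], [1, -0.39, 0.47, 0, 0, 0, 0.93]]]}}

```text
time: 8.78
ee_pos: [548.8, -113.5, 109.5]
tool_rot: [-3.141, -0.0, 1.715]
wrist_force: [0.7, -0.3, -1.3]
grip_width: 37.9
gripper_force: 30.0
```

{"method": "carry_out", "body": {"targets": [[[1, -0.34, 0.5, 0, 0, 0, 0.93], [1, -0.3, 0.53, 0, 0, 0, 0.92], [1, -0.27, 0.55, 0, 0, 0, 0.93], [1, 0, 0, 0, 0, 0, 0], [1, 0, 0, 0, 0, 0, 0]]]}}

```text
time: 9.2
ee_pos: [614.0, -145.4, 109.2]
tool_rot: [-3.141, -0.0, 1.477]
wrist_force: [-1.2, 1.2, -1.3]
grip_width: 37.9
gripper_force: 30.0
```

Run:
```python
from h import *
st()
c=grab('wrist'); P=cloud(c); z=P[...,2]; p=read_state()['ee_pos']
m=(np.abs(P[...,0]-p[0])<12)&(np.abs(P[...,1]-p[1])<12)&(z>60)
print(np.percentile(z[m],[25,50,75,95])-p[2])
plan([(614,-145,21,84.6,1,1,22)])
```

```text
t 9.2 p [ 614.  -145.4  109.2] rpy [-179.99   -0.     84.6 ] F [-1.2  1.2 -1.3] g 37.9 30.0
[30.60865637 37.99149151 38.97882506 39.67601317]
[[1,0,0,0.44,0,0,0],[1,0,0.01,0.44,0,0,0],[1,0,0,0.44,0,0,0],[1,0,0.01,0.44,0,0,0],[1,0,0,0.44,0,0,0.01]]
[[1,0,0,0,0,0,0],[1,0,0,0,0,0,0],[1,0,0,0,0,0,0],[1,0,0,0,0,0,0],[1,0,0,0,0,0,0]]
end [ 613.8 -145.1   21.1] 84.6
```

{"method": "carry_out", "body": {"targets": [[[1, 0, 0, 0.44, 0, 0, 0], [1, 0, 0, 0.44, 0, 0, 0], [1, 0, 0, 0.44, 0, 0, 0], [1, 0, 0, 0.44, 0, 0, 0], [1, 0, 0, 0.44, 0, 0, 0]]]}}

```text
time: 9.67
ee_pos: [612.4, -144.5, 20.8]
tool_rot: [-3.141, -0.0, 1.478]
wrist_force: [-0.1, -0.2, -1.0]
grip_width: 38.0
gripper_force: 30.0
```

{"method": "carry_out", "body": {"targets": [[[1, 0, 0, 0, 0, 0, 0], [-0.2, 0, 0, 0, 0, 0, 0], [-0.2, 0, 0, 0, 0, 0, 0], [-0.2, 0, 0, 0, 0, 0, 0], [-0.2, 0, 0, 0, 0, 0, 0]]]}}

```text
time: 10.08
ee_pos: [614.0, -145.2, 22.6]
tool_rot: [3.14, 0.0, 1.477]
wrist_force: [-0.3, 0.3, -1.0]
grip_width: 54.5
gripper_force: 0.0
```

{"method": "carry_out", "body": {"targets": [[[-0.2, 0, 0, -0.5, 0, 0, 0], [-0.2, 0, 0, -0.5, 0, 0, 0], [-0.2, 0, 0, -0.5, 0, 0, 0], [-0.2, 0, 0, -0.5, 0, 0, 0], [-0.2, 0, 0, -0.3, 0, 0, 0]]]}}

```text
time: 10.5
ee_pos: [614.4, -145.3, 116.2]
tool_rot: [3.139, 0.0, 1.477]
wrist_force: [0.2, 0.0, 0.6]
grip_width: 54.8
gripper_force: 0.0
```

Run:
```python
from h import *
st()
c=casts('top',xy=(370,540,-200,180))
P=cloud(c); z=P[...,2]; hs=cv2.cvtColor(c['color'],cv2.COLOR_RGB2HSV)
plan([(500,-97,106,62,-0.3,1)])
```

```text
t 10.5 p [ 614.4 -145.3  116.2] rpy [1.7986e+02 3.0000e-02 8.4610e+01] F [0.2 0.  0.6] g 54.8 0.0
top [287. 207.] c 496.0 -4.0 wh 37.8 38.0 a 48.6 z 36.2 red 0.2
top [274. 237.] c 414.4 36.2 wh 38.4 37.8 a 8.4 z 36.1 red 0.18
[[-0.3,0.19,-0.6,0.06,0,0,0.9],[-0.3,0.14,-0.61,0.06,0,0,0.91],[-0.3,0.09,-0.62,0.06,0,0,0.9],[-0.3,0.04,-0.62,0.06,0,0,0.91],[-0.3,-0.01,-0.63,0.05,0,0,0.9]]
[[-0.3,0,0,0,0,0,0],[-0.3,0,0,0,0,0,0],[-0.3,0,0,0,0,0,0],[-0.3,0,0,0,0,0,0],[-0.3,0,0,0,0,0,0]]
end [499.8 -97.1 106.1] 62.0
```

{"method": "carry_out", "body": {"targets": [[[-0.3, 0.19, -0.6, 0.06, 0, 0, 0.9], [-0.3, 0.14, -0.61, 0.06, 0, 0, 0.91], [-0.3, 0.09, -0.62, 0.06, 0, 0, 0.9], [-0.3, 0.04, -0.62, 0.06, 0, 0, 0.91], [-0.3, -0.01, -0.63, 0.05, 0, 0, 0.9]]]}}

```text
time: 10.97
ee_pos: [496.6, -96.2, 101.3]
tool_rot: [-3.141, 0.0, 1.078]
wrist_force: [0.3, -0.1, -0.0]
grip_width: 59.5
gripper_force: 0.0
```

Run:
```python
from h import *
st()
c=casts('wrist',area=300,xy=(450,550,-150,-40))
plan([(500,-97,6,62,-0.3,0,20.8)])
```

```text
t 10.97 p [496.6 -96.2 101.3] rpy [-1.7998e+02  1.0000e-02  6.1770e+01] F [ 0.3 -0.1 -0. ] g 59.5 0.0
wrist [283. 218.] c 499.7 -95.9 wh 37.7 37.9 a 61.4 z 35.3 red 0.34
[[-0.3,0.01,0.04,0.47,0,0,-0.02],[-0.3,0.01,0.04,0.47,0,0,-0.02],[-0.3,0.01,0.04,0.47,0,0,-0.02],[-0.3,0.01,0.04,0.47,0,0,-0.03],[-0.3,0,0.05,0.47,0,0,-0.02]]
end [500.1 -97.1   6.1] 62.0
```

{"method": "carry_out", "body": {"targets": [[[-0.3, 0, 0.02, 0.48, 0, 0, 0], [-0.3, 0, 0, 0.48, 0, 0, 0], [-0.3, 0, 0, 0.48, 0, 0, 0], [-0.3, 0, 0, 0.48, 0, 0, 0], [-0.3, 0, 0, 0.48, 0, 0, 0]]]}}

```text
time: 11.43
ee_pos: [498.6, -97.0, 4.8]
tool_rot: [3.142, 0.0, 1.083]
wrist_force: [0.5, 1.0, 0.7]
grip_width: 59.8
gripper_force: 0.0
```

{"method": "carry_out", "body": {"targets": [[[-0.3, 0, 0, 0, 0, 0, 0], [1, 0, 0, 0, 0, 0, 0], [1, 0, 0, 0, 0, 0, 0], [1, 0, 0, 0, 0, 0, 0], [1, 0, 0, 0, 0, 0, 0]]]}}

```text
time: 11.85
ee_pos: [499.0, -97.1, 6.4]
tool_rot: [3.141, -0.0, 1.082]
wrist_force: [-0.4, 0.1, -1.6]
grip_width: 38.0
gripper_force: 30.0
```

{"method": "carry_out", "body": {"targets": [[[1, 0, 0, 0, 0, 0, 0], [1, 0, 0, 0, 0, 0, 0], [1, 0, 0, 0, 0, 0, 0], [1, 0, 0, 0, 0, 0, 0], [1, 0, 0, 0, 0, 0, 0]]]}}

```text
time: 12.27
ee_pos: [498.9, -97.1, 6.4]
tool_rot: [3.141, -0.0, 1.082]
wrist_force: [-0.6, -0.6, 7.9]
grip_width: 37.6
gripper_force: 30.0
```

Run:
```python
from h import *
st()
plan([(None,None,110,None,1,0,30),(359.7,392.8,112,85,1,2,34)])
```

```text
t 12.27 p [498.9 -97.1   6.4] rpy [179.98  -0.    62.  ] F [-0.6 -0.6  7.9] g 37.6 30.0
[[1,0,0,-0.65,0,0,0],[1,0,0,-0.65,0,0,0],[1,0,0,-0.65,0,0,0],[1,0,0,-0.64,0,0,0],[1,0.61,-0.59,0,0,0,-0.31]]
[[1,0.63,-0.57,0,0,0,-0.31],[1,0.64,-0.55,0,0,0,-0.31],[1,0.66,-0.54,0,0,0,-0.31],[1,0.67,-0.52,0,0,0,-0.31],[1,0.69,-0.5,-0.01,0,0,-0.3]]
[[1,0.7,-0.48,0,0,0,-0.31],[1,0.71,-0.46,-0.01,0,0,-0.3],[1,0.72,-0.44,0,0,0,-0.31],[1,0.74,-0.43,-0.01,0,0,-0.3],[1,0.75,-0.41,0,0,0,-0.31]]
[[1,0.75,-0.38,-0.01,0,0,-0.3],[1,0.77,-0.37,0,0,0,-0.31],[1,0.77,-0.34,-0.01,0,0,-0.3],[1,0.79,-0.33,0,0,0,-0.31],[1,0,0,0,0,0,0]]
[[1,0,0,0,0,0,0],[1,0,0,0,0,0,0],[1,0,0,0,0,0,0],[1,0,0,0,0,0,0],[1,0,0,0,0,0,0]]
end [359.6 393.  112. ] 85.0
```

{"method": "carry_out", "body": {"targets": [[[1, 0, 0, -0.65, 0, 0, 0], [1, 0, 0, -0.65, 0, 0, 0], [1, 0, 0, -0.65, 0, 0, 0], [1, 0, 0, -0.64, 0, 0, 0], [1, 0.61, -0.59, 0, 0, 0, -0.31]]]}}

```text
time: 12.68
ee_pos: [493.7, -67.2, 114.4]
tool_rot: [3.133, -0.002, 1.106]
wrist_force: [2.1, 0.1, -0.4]
grip_width: 37.8
gripper_force: 30.0
```

{"method": "carry_out", "body": {"targets": [[[1, 0.63, -0.57, 0, 0, 0, -0.31], [1, 0.64, -0.55, 0, 0, 0, -0.31], [1, 0.66, -0.54, 0, 0, 0, -0.31], [1, 0.67, -0.52, 0, 0, 0, -0.31], [1, 0.69, -0.5, 0, 0, 0, -0.3]]]}}

```text
time: 13.1
ee_pos: [442.2, 100.4, 109.7]
tool_rot: [3.141, -0.0, 1.245]
wrist_force: [1.1, 0.7, -0.9]
grip_width: 37.9
gripper_force: 30.0
```

{"method": "carry_out", "body": {"targets": [[[1, 0.7, -0.48, 0, 0, 0, -0.31], [1, 0.71, -0.46, 0, 0, 0, -0.3], [1, 0.72, -0.44, 0, 0, 0, -0.31], [1, 0.74, -0.43, 0, 0, 0, -0.3], [1, 0.75, -0.41, 0, 0, 0, -0.31]]]}}

```text
time: 13.52
ee_pos: [395.8, 264.1, 109.7]
tool_rot: [3.141, -0.0, 1.378]
wrist_force: [1.3, -0.5, -2.7]
grip_width: 37.9
gripper_force: 30.0
```

{"method": "carry_out", "body": {"targets": [[[1, 0.75, -0.38, 0, 0, 0, -0.3], [1, 0.77, -0.37, 0, 0, 0, -0.31], [1, 0.77, -0.34, 0, 0, 0, -0.3], [1, 0.79, -0.33, 0, 0, 0, -0.31], [1, 0, 0, 0, 0, 0, 0]]]}}

```text
time: 13.93
ee_pos: [358.6, 397.5, 110.0]
tool_rot: [3.141, -0.002, 1.488]
wrist_force: [-0.4, 0.9, -1.5]
grip_width: 38.0
gripper_force: 30.0
```

Run:
```python
from h import *
st()
c=grab('top'); P=cloud(c); z=P[...,2]; hs=cv2.cvtColor(c['color'],cv2.COLOR_RGB2HSV)
m=(z>42)&(z<62)&(P[...,0]>270)&(P[...,0]<440)&(P[...,1]>250)&(P[...,1]<450)
print('bin',cv2.minAreaRect(P[m][:,:2].astype(np.float32)))
plan([(359.7,392.8,12,85,1,0,20.8)])
```

```text
t 13.93 p [358.6 397.5 110. ] rpy [ 1.7994e+02 -1.1000e-01  8.5250e+01] F [-0.4  0.9 -1.5] g 38.0 30.0
bin ((356.39715576171875, 350.12872314453125), (141.43130493164062, 120.05209350585938), 84.92939758300781)
[[1,-0.01,0.01,0.49,0,0,0.01],[1,-0.01,0.01,0.49,0,0,0.01],[1,-0.01,0,0.49,0,0,0.01],[1,-0.01,0.01,0.49,0,0,0],[1,-0.02,0,0.48,0,0,0.01]]
end [359.7 392.8  12. ] 85.0
```

{"method": "carry_out", "body": {"targets": [[[1, -0.05, 0, 0, 0, 0, 0], [1, 0, 0, 0.3, 0, 0, 0], [1, 0, 0, 0.7, 0, 0, 0], [1, 0, 0, 0.7, 0, 0, 0], [1, 0, 0, 0.7, 0, 0, 0]]]}}

```text
time: 14.4
ee_pos: [359.6, 389.7, 12.0]
tool_rot: [3.141, -0.0, 1.482]
wrist_force: [0.5, 0.1, -1.3]
grip_width: 37.8
gripper_force: 30.0
```

{"method": "carry_out", "body": {"targets": [[[1, 0, 0, 0, 0, 0, 0], [-0.2, 0, 0, 0, 0, 0, 0], [-0.2, 0, 0, 0, 0, 0, 0], [-0.2, 0, 0, 0, 0, 0, 0], [-0.2, 0, 0, 0, 0, 0, 0]]]}}

```text
time: 14.82
ee_pos: [359.9, 391.3, 14.7]
tool_rot: [3.14, -0.001, 1.483]
wrist_force: [0.2, 0.4, -0.3]
grip_width: 54.7
gripper_force: 0.0
```

{"method": "carry_out", "body": {"targets": [[[-0.2, 0, 0, -0.5, 0, 0, 0], [-0.2, 0, 0, -0.5, 0, 0, 0], [-0.2, 0, 0, -0.5, 0, 0, 0], [-0.2, 0, 0, -0.5, 0, 0, 0], [-0.2, 0, 0, -0.4, 0, 0, 0]]]}}

```text
time: 15.23
ee_pos: [359.6, 391.4, 111.9]
tool_rot: [3.14, -0.002, 1.484]
wrist_force: [0.0, -0.7, -0.5]
grip_width: 54.7
gripper_force: 0.0
```

Run:
```python
from h import *
st()
c=casts('top',xy=(370,540,-200,180))
plan([(414.4,36.2,106,99,-0.4,2)])
```

```text
t 15.23 p [359.6 391.4 111.9] rpy [ 1.7992e+02 -1.0000e-01  8.5000e+01] F [ 0.  -0.7 -0.5] g 54.7 0.0
top [288. 208.] c 495.8 -4.1 wh 38.3 37.8 a 48.9 z 36.1 red 0.19
top [274. 237.] c 414.3 36.1 wh 38.5 37.9 a 10.7 z 36.0 red 0.22
[[-0.4,-0.8,0.19,0.02,0,0,-0.25],[-0.4,-0.8,0.17,0.02,0,0,-0.25],[-0.4,-0.8,0.16,0.02,0,0,-0.26],[-0.4,-0.81,0.14,0.02,0,0,-0.25],[-0.4,-0.81,0.12,0.02,0,0,-0.26]]
[[-0.4,-0.81,0.1,0.02,0,0,-0.25],[-0.4,-0.81,0.09,0.02,0,0,-0.26],[-0.4,-0.82,0.07,0.02,0,0,-0.25],[-0.4,-0.82,0.05,0.02,0,0,-0.26],[-0.4,-0.82,0.03,0.01,0,0,-0.25]]
[[-0.4,-0.81,0.01,0.02,0,0,-0.26],[-0.4,0,0,0,0,0,0],[-0.4,0,0,0,0,0,0],[-0.4,0,0,0,0,0,0],[-0.4,0,0,0,0,0,0]]
end [414.3  36.4 105.9] 99.01
```

{"method": "carry_out", "body": {"targets": [[[-0.4, -0.8, 0.19, 0.02, 0, 0, -0.25], [-0.4, -0.8, 0.17, 0.02, 0, 0, -0.25], [-0.4, -0.8, 0.16, 0.02, 0, 0, -0.26], [-0.4, -0.81, 0.14, 0.02, 0, 0, -0.25], [-0.4, -0.81, 0.12, 0.02, 0, 0, -0.26]]]}}

```text
time: 15.7
ee_pos: [383.5, 227.7, 105.9]
tool_rot: [3.141, -0.001, 1.596]
wrist_force: [0.3, 0.1, 0.3]
grip_width: 64.0
gripper_force: 0.0
```

{"method": "carry_out", "body": {"targets": [[[-0.4, -0.81, 0.1, 0.02, 0, 0, -0.25], [-0.4, -0.81, 0.09, 0.02, 0, 0, -0.26], [-0.4, -0.82, 0.07, 0.02, 0, 0, -0.25], [-0.4, -0.82, 0.05, 0.02, 0, 0, -0.26], [-0.4, -0.82, 0.03, 0.01, 0, 0, -0.25]]]}}

```text
time: 16.12
ee_pos: [408.2, 65.5, 102.3]
tool_rot: [3.14, 0.0, 1.707]
wrist_force: [1.2, 0.2, 0.4]
grip_width: 63.8
gripper_force: 0.0
```

{"method": "carry_out", "body": {"targets": [[[-0.4, -0.81, 0.01, 0.02, 0, 0, -0.26], [-0.4, 0, 0, 0, 0, 0, 0], [-0.4, 0, 0, 0, 0, 0, 0], [-0.4, 0, 0, 0, 0, 0, 0], [-0.4, 0, 0, 0, 0, 0, 0]]]}}

```text
time: 16.53
ee_pos: [412.8, 35.7, 101.3]
tool_rot: [3.141, 0.0, 1.729]
wrist_force: [-0.7, 0.1, -0.6]
grip_width: 63.8
gripper_force: 0.0
```

Run:
```python
from h import *
st()
c=casts('wrist',area=300,xy=(370,460,-20,90))
plan([(414.3,36.2,6,99.4,-0.4,0,22)])
```

```text
t 16.53 p [412.8  35.7 101.3] rpy [179.98   0.    99.04] F [-0.7  0.1 -0.6] g 63.8 0.0
wrist [281. 219.] c 413.6 36.9 wh 37.9 38.6 a 8.8 z 35.3 red 0.35
[[-0.4,0,0.01,0.48,0,0,-0.01],[-0.4,0,0.01,0.47,0,0,-0.01],[-0.4,0,0.01,0.48,0,0,-0.02],[-0.4,0,0.01,0.47,0,0,-0.01],[-0.4,0,0,0.48,0,0,-0.02]]
end [414.3  36.1   6. ] 99.42
```

{"method": "carry_out", "body": {"targets": [[[-0.4, 0, 0.01, 0.48, 0, 0, 0], [-0.4, 0, 0.01, 0.47, 0, 0, 0], [-0.4, 0, 0.01, 0.48, 0, 0, 0], [-0.4, 0, 0.01, 0.47, 0, 0, 0], [-0.4, 0, 0, 0.48, 0, 0, 0]]]}}

```text
time: 17.0
ee_pos: [414.5, 36.2, 5.2]
tool_rot: [3.141, 0.0, 1.73]
wrist_force: [1.1, 0.4, 0.7]
grip_width: 63.7
gripper_force: 0.0
```

{"method": "carry_out", "body": {"targets": [[[-0.4, 0, 0, 0, 0, 0, 0], [1, 0, 0, 0, 0, 0, 0], [1, 0, 0, 0, 0, 0, 0], [1, 0, 0, 0, 0, 0, 0], [1, 0, 0, 0, 0, 0, 0]]]}}

```text
time: 17.42
ee_pos: [415.1, 35.4, 6.9]
tool_rot: [3.14, 0.0, 1.728]
wrist_force: [-0.1, 1.2, -0.5]
grip_width: 40.1
gripper_force: 0.0
```

{"method": "carry_out", "body": {"targets": [[[1, 0, 0, 0, 0, 0, 0], [1, 0, 0, 0, 0, 0, 0], [1, 0, 0, 0, 0, 0, 0], [1, 0, 0, 0, 0, 0, 0], [1, 0, 0, 0, 0, 0, 0]]]}}

```text
time: 17.83
ee_pos: [415.1, 35.3, 6.8]
tool_rot: [3.14, 0.0, 1.728]
wrist_force: [-2.0, 3.0, 13.1]
grip_width: 38.5
gripper_force: 30.0
```

Run:
```python
from h import *
st()
plan([(None,None,110,None,1,1,30),(356,349,112,85,1,3,32)])
```

```text
t 17.83 p [415.1  35.3   6.8] rpy [179.92   0.    98.99] F [-2.   3.  13.1] g 38.5 30.0
[[1,0,0,-0.64,0,0,0],[1,0,0,-0.65,0,0,0],[1,0,0,-0.64,0,0,0],[1,0,0,-0.65,0,0,0],[1,0,0,0,0,0,0]]
[[1,0.8,-0.02,0,0,0,0.28],[1,0.8,-0.04,-0.01,0,0,0.28],[1,0.79,-0.06,0,0,0,0.28],[1,0.79,-0.08,-0.01,0,0,0.28],[1,0.79,-0.1,0,0,0,0.28]]
[[1,0.79,-0.12,-0.01,0,0,0.28],[1,0.79,-0.14,0,0,0,0.28],[1,0.78,-0.16,-0.01,0,0,0.28],[1,0.78,-0.18,0,0,0,0.28],[1,0.77,-0.21,-0.01,0,0,0.28]]
[[1,0,0,0,0,0,0],[1,0,0,0,0,0,0],[1,0,0,0,0,0,0],[1,0,0,0,0,0,0],[1,0,0,0,0,0,0]]
end [355.8 348.9 112. ] 84.99
```

{"method": "carry_out", "body": {"targets": [[[1, 0, 0, -0.64, 0, 0, 0], [1, 0, 0, -0.65, 0, 0, 0], [1, 0, 0, -0.64, 0, 0, 0], [1, 0, 0, -0.65, 0, 0, 0], [1, 0, 0, 0, 0, 0, 0]]]}}

```text
time: 18.25
ee_pos: [416.9, 35.3, 113.5]
tool_rot: [3.135, 0.001, 1.728]
wrist_force: [1.9, -0.2, -0.3]
grip_width: 37.8
gripper_force: 30.0
```

{"method": "carry_out", "body": {"targets": [[[1, 0.8, -0.02, 0, 0, 0, 0.28], [1, 0.8, -0.04, 0, 0, 0, 0.28], [1, 0.79, -0.06, 0, 0, 0, 0.28], [1, 0.79, -0.08, 0, 0, 0, 0.28], [1, 0.79, -0.1, 0, 0, 0, 0.28]]]}}

```text
time: 18.67
ee_pos: [384.7, 193.1, 109.0]
tool_rot: [3.141, -0.0, 1.604]
wrist_force: [1.0, -0.9, -0.4]
grip_width: 37.6
gripper_force: 30.0
```

{"method": "carry_out", "body": {"targets": [[[1, 0.79, -0.12, 0, 0, 0, 0.28], [1, 0.79, -0.14, 0, 0, 0, 0.28], [1, 0.78, -0.16, 0, 0, 0, 0.28], [1, 0.78, -0.18, 0, 0, 0, 0.28], [1, 0.77, -0.21, 0, 0, 0, 0.28]]]}}

```text
time: 19.08
ee_pos: [354.3, 350.3, 108.9]
tool_rot: [3.142, 0.0, 1.482]
wrist_force: [1.7, -1.2, -0.4]
grip_width: 37.8
gripper_force: 30.0
```

{"method": "carry_out", "body": {"targets": [[[1, 0, 0, 0, 0, 0, 0], [1, 0, 0, 0, 0, 0, 0], [1, 0, 0, 0, 0, 0, 0], [1, 0, 0, 0, 0, 0, 0], [1, 0, 0, 0, 0, 0, 0]]]}}

```text
time: 19.5
ee_pos: [355.2, 347.9, 109.0]
tool_rot: [-3.141, 0.0, 1.482]
wrist_force: [0.8, -0.2, -1.4]
grip_width: 37.9
gripper_force: 30.0
```

Run:
```python
from h import *
st()
plan([(356,349,12,85,1,0,20.8)])
c=grab('wrist'); P=cloud(c); z=P[...,2]; p=read_state()['ee_pos']
m=(np.abs(P[...,0]-p[0])<12)&(np.abs(P[...,1]-p[1])<12)&(z>60)
print(np.percentile(z[m],[25,50,75,95])-p[2])
```

```text
t 19.5 p [355.2 347.9 109. ] rpy [-1.7999e+02  1.0000e-02  8.4940e+01] F [ 0.8 -0.2 -1.4] g 37.9 30.0
[[1,0.01,0,0.49,0,0,0],[1,0,0,0.48,0,0,0],[1,0.01,0.01,0.49,0,0,0],[1,0,0,0.48,0,0,-0.01],[1,0.01,0.01,0.49,0,0,0]]
end [356.2 349.   11.8] 84.99
[34.4624854  37.92595448 38.48722314 39.13811862]
```

{"method": "carry_out", "body": {"targets": [[[1, 0, 0, 0.48, 0, 0, 0], [1, 0, 0, 0.48, 0, 0, 0], [1, 0, 0, 0.48, 0, 0, 0], [1, 0, 0, 0.48, 0, 0, 0], [1, 0, 0, 0.48, 0, 0, 0]]]}}

```text
time: 19.97
ee_pos: [355.4, 348.3, 12.4]
tool_rot: [3.141, -0.0, 1.483]
wrist_force: [-0.3, 0.5, -0.7]
grip_width: 37.8
gripper_force: 30.0
```

{"method": "carry_out", "body": {"targets": [[[1, 0, 0, 0, 0, 0, 0], [-0.2, 0, 0, 0, 0, 0, 0], [-0.2, 0, 0, 0, 0, 0, 0], [-0.2, 0, 0, 0, 0, 0, 0], [-0.2, 0, 0, 0, 0, 0, 0]]]}}

```text
time: 20.38
ee_pos: [355.7, 349.3, 14.3]
tool_rot: [3.14, -0.001, 1.483]
wrist_force: [0.6, -0.2, 1.5]
grip_width: 54.7
gripper_force: 0.0
```

{"method": "carry_out", "body": {"targets": [[[-0.2, 0, 0, -0.5, 0, 0, 0], [-0.2, 0, 0, -0.5, 0, 0, 0], [-0.2, 0, 0, -0.5, 0, 0, 0], [-0.2, 0, 0, -0.5, 0, 0, 0], [-0.2, 0, 0, -0.4, 0, 0, 0]]]}}

```text
time: 20.8
ee_pos: [355.5, 349.2, 111.4]
tool_rot: [3.14, -0.002, 1.484]
wrist_force: [1.3, -0.1, 0.8]
grip_width: 54.9
gripper_force: 0.0
```

Run:
```python
from h import *
st()
c=casts('top',xy=(370,540,-200,180))
plan([(495.8,-4.1,106,48.9,-0.4,2)])
```

```text
t 20.8 p [355.5 349.2 111.4] rpy [ 1.7992e+02 -9.0000e-02  8.5000e+01] F [ 1.3 -0.1  0.8] g 54.9 0.0
top [281. 212.] c 482.2 16.8 wh 38.3 38.1 a 51.0 z 35.8 red 0.18
[[-0.4,-0.77,0.39,0.02,0,0,0.66],[-0.4,-0.75,0.43,0.02,0,0,0.66],[-0.4,-0.73,0.47,0.02,0,0,0.66],[-0.4,-0.7,0.51,0.02,0,0,0.66],[-0.4,-0.67,0.55,0.02,0,0,0.65]]
[[-0.4,-0.63,0.59,0.02,0,0,0.66],[-0.4,-0.6,0.62,0.01,0,0,0.65],[-0.4,-0.56,0.66,0.02,0,0,0.66],[-0.4,-0.52,0.69,0.01,0,0,0.65],[-0.4,-0.49,0.72,0.02,0,0,0.66]]
[[-0.4,-0.44,0.74,0.01,0,0,0.65],[-0.4,0,0,0,0,0,0],[-0.4,0,0,0,0,0,0],[-0.4,0,0,0,0,0,0],[-0.4,0,0,0,0,0,0]]
end [495.7  -4.1 106.1] 48.9
```

The last reject was knocked aside to (482, 17), so I'll replan to it.

Run:
```python
from h import *
casts('top',xy=(370,540,-200,180))
plan([(482.2,16.8,106,51,-0.4,2)])
```

```text
top [281. 213.] c 482.3 17.0 wh 38.7 37.9 a 50.5 z 35.6 red 0.2
[[-0.4,-0.8,0.39,0.02,0,0,0.68],[-0.4,-0.78,0.43,0.01,0,0,0.68],[-0.4,-0.75,0.48,0.02,0,0,0.68],[-0.4,-0.72,0.52,0.01,0,0,0.68],[-0.4,-0.69,0.56,0.02,0,0,0.68]]
[[-0.4,-0.66,0.6,0.01,0,0,0.68],[-0.4,-0.62,0.64,0.02,0,0,0.68],[-0.4,-0.58,0.68,0.01,0,0,0.68],[-0.4,-0.53,0.71,0.02,0,0,0.68],[-0.4,-0.5,0.74,0.01,0,0,0.68]]
[[-0.4,0,0,0,0,0,0],[-0.4,0,0,0,0,0,0],[-0.4,0,0,0,0,0,0],[-0.4,0,0,0,0,0,0],[-0.4,0,0,0,0,0,0]]
end [482.   16.7 106.1] 51.0
```

{"method": "carry_out", "body": {"targets": [[[-0.4, -0.8, 0.39, 0.02, 0, 0, 0.68], [-0.4, -0.78, 0.43, 0.01, 0, 0, 0.68], [-0.4, -0.75, 0.48, 0.02, 0, 0, 0.68], [-0.4, -0.72, 0.52, 0.01, 0, 0, 0.68], [-0.4, -0.69, 0.56, 0.02, 0, 0, 0.68]]]}}

```text
time: 21.32
ee_pos: [417.9, 180.8, 105.6]
tool_rot: [3.142, -0.0, 1.184]
wrist_force: [1.2, 0.7, 0.4]
grip_width: 63.4
gripper_force: 0.0
```

{"method": "carry_out", "body": {"targets": [[[-0.4, -0.66, 0.6, 0.01, 0, 0, 0.68], [-0.4, -0.62, 0.64, 0.02, 0, 0, 0.68], [-0.4, -0.58, 0.68, 0.01, 0, 0, 0.68], [-0.4, -0.53, 0.71, 0.02, 0, 0, 0.68], [-0.4, -0.5, 0.74, 0.01, 0, 0, 0.68]]]}}

```text
time: 21.73
ee_pos: [480.7, 13.7, 102.7]
tool_rot: [-3.142, -0.0, 0.887]
wrist_force: [0.3, 0.4, 0.2]
grip_width: 63.6
gripper_force: 0.0
```

{"method": "carry_out", "body": {"targets": [[[-0.4, 0, 0, 0, 0, 0, 0], [-0.4, 0, 0, 0, 0, 0, 0], [-0.4, 0, 0, 0, 0, 0, 0], [-0.4, 0, 0, 0, 0, 0, 0], [-0.4, 0, 0, 0, 0, 0, 0]]]}}

```text
time: 22.15
ee_pos: [480.2, 16.5, 103.0]
tool_rot: [-3.141, 0.0, 0.892]
wrist_force: [-0.0, -0.2, 0.4]
grip_width: 63.3
gripper_force: 0.0
```

Run:
```python
from h import *
st()
c=casts('wrist',area=300,xy=(430,540,-40,70))
plan([(482.2,16.8,6,51,-0.4,0,22)])
```

```text
t 22.15 p [480.2  16.5 103. ] rpy [-1.7999e+02  1.0000e-02  5.1100e+01] F [-0.  -0.2  0.4] g 63.3 0.0
wrist [280. 217.] c 481.8 17.6 wh 38.6 38.0 a 50.0 z 35.3 red 0.34
[[-0.4,0.01,0.01,0.49,0,0,0],[-0.4,0.01,0.01,0.48,0,0,0],[-0.4,0.01,0,0.49,0,0,0.01],[-0.4,0,0.01,0.48,0,0,0],[-0.4,0.01,0,0.49,0,0,0.01]]
end [482.2  16.9   5.9] 51.0
```

{"method": "carry_out", "body": {"targets": [[[-0.4, 0.01, 0.01, 0.48, 0, 0, 0], [-0.4, 0.01, 0.01, 0.48, 0, 0, 0], [-0.4, 0.01, 0, 0.49, 0, 0, 0], [-0.4, 0, 0.01, 0.48, 0, 0, 0], [-0.4, 0.01, 0, 0.49, 0, 0, 0]]]}}

```text
time: 22.62
ee_pos: [482.5, 16.7, 5.6]
tool_rot: [3.141, -0.0, 0.892]
wrist_force: [0.0, 0.1, -0.1]
grip_width: 64.2
gripper_force: 0.0
```

{"method": "carry_out", "body": {"targets": [[[-0.4, 0, 0, 0, 0, 0, 0], [1, 0, 0, 0, 0, 0, 0], [1, 0, 0, 0, 0, 0, 0], [1, 0, 0, 0, 0, 0, 0], [1, 0, 0, 0, 0, 0, 0]]]}}

```text
time: 23.03
ee_pos: [483.2, 16.1, 7.4]
tool_rot: [3.14, -0.001, 0.89]
wrist_force: [0.5, 0.1, -0.4]
grip_width: 40.0
gripper_force: 0.2
```

{"method": "carry_out", "body": {"targets": [[[1, 0, 0, 0, 0, 0, 0], [1, 0, 0, 0, 0, 0, 0], [1, 0, 0, 0, 0, 0, 0], [1, 0, 0, 0, 0, 0, 0], [1, 0, 0, 0, 0, 0, 0]]]}}

```text
time: 23.45
ee_pos: [483.1, 16.1, 7.3]
tool_rot: [3.141, -0.001, 0.89]
wrist_force: [-1.8, 1.9, 10.9]
grip_width: 37.8
gripper_force: 30.0
```

Run:
```python
from h import *
st()
plan([(None,None,110,None,1,1,30),(352.5,307,112,85,1,3,32)])
```

```text
t 23.45 p [483.1  16.1   7.3] rpy [ 1.7995e+02 -5.0000e-02  5.1000e+01] F [-1.8  1.9 10.9] g 37.8 30.0
[[1,0,0,-0.64,0,0,0],[1,0,0,-0.64,0,0,0],[1,0,0,-0.64,0,0,0],[1,0,0,-0.65,0,0,0],[1,0,0,0,0,0,0]]
[[1,0.36,-0.71,0,0,0,-0.68],[1,0.4,-0.69,-0.01,0,0,-0.68],[1,0.44,-0.66,0,0,0,-0.68],[1,0.48,-0.64,-0.01,0,0,-0.68],[1,0.52,-0.61,0,0,0,-0.68]]
[[1,0.55,-0.57,-0.01,0,0,-0.68],[1,0.59,-0.54,0,0,0,-0.68],[1,0.62,-0.51,-0.01,0,0,-0.68],[1,0.64,-0.47,0,0,0,-0.68],[1,0.67,-0.43,-0.01,0,0,-0.68]]
[[1,0,0,0,0,0,0],[1,0,0,0,0,0,0],[1,0,0,0,0,0,0],[1,0,0,0,0,0,0],[1,0,0,0,0,0,0]]
end [352.4 307.  112.1] 85.0
```

{"method": "carry_out", "body": {"targets": [[[1, 0, 0, -0.64, 0, 0, 0], [1, 0, 0, -0.64, 0, 0, 0], [1, 0, 0, -0.64, 0, 0, 0], [1, 0, 0, -0.65, 0, 0, 0], [1, 0, 0, 0, 0, 0, 0]]]}}

```text
time: 23.87
ee_pos: [485.1, 16.0, 113.7]
tool_rot: [3.136, -0.004, 0.89]
wrist_force: [1.2, 0.1, 0.0]
grip_width: 38.0
gripper_force: 30.0
```

{"method": "carry_out", "body": {"targets": [[[1, 0.36, -0.71, 0, 0, 0, -0.68], [1, 0.4, -0.69, 0, 0, 0, -0.68], [1, 0.44, -0.66, 0, 0, 0, -0.68], [1, 0.48, -0.64, 0, 0, 0, -0.68], [1, 0.52, -0.61, 0, 0, 0, -0.68]]]}}

```text
time: 24.28
ee_pos: [416.1, 162.6, 109.0]
tool_rot: [3.141, -0.0, 1.189]
wrist_force: [-0.8, 0.5, -1.7]
grip_width: 37.8
gripper_force: 30.0
```

{"method": "carry_out", "body": {"targets": [[[1, 0.55, -0.57, 0, 0, 0, -0.68], [1, 0.59, -0.54, 0, 0, 0, -0.68], [1, 0.62, -0.51, 0, 0, 0, -0.68], [1, 0.64, -0.47, 0, 0, 0, -0.68], [1, 0.67, -0.43, 0, 0, 0, -0.68]]]}}

```text
time: 24.7
ee_pos: [350.8, 308.1, 109.0]
tool_rot: [3.141, -0.0, 1.486]
wrist_force: [0.2, -0.3, -1.1]
grip_width: 37.9
gripper_force: 30.0
```

{"method": "carry_out", "body": {"targets": [[[1, 0, 0, 0, 0, 0, 0], [1, 0, 0, 0, 0, 0, 0], [1, 0, 0, 0, 0, 0, 0], [1, 0, 0, 0, 0, 0, 0], [1, 0, 0, 0, 0, 0, 0]]]}}

```text
time: 25.12
ee_pos: [352.2, 306.1, 109.0]
tool_rot: [-3.141, 0.0, 1.482]
wrist_force: [-1.0, -0.6, -1.6]
grip_width: 37.9
gripper_force: 30.0
```

Run:
```python
from h import *
st()
plan([(352.5,307,13,85,1,0,20.8)])
c=grab('wrist'); P=cloud(c); z=P[...,2]; p=read_state()['ee_pos']
m=(np.abs(P[...,0]-p[0])<12)&(np.abs(P[...,1]-p[1])<12)&(z>60)
print(np.percentile(z[m],[25,50,75,95])-p[2])
```

```text
t 25.12 p [352.2 306.1 109. ] rpy [-1.7999e+02  1.0000e-02  8.4900e+01] F [-1.  -0.6 -1.6] g 37.9 30.0
[[1,0,0,0.48,0,0,0],[1,0.01,0,0.48,0,0,-0.01],[1,0,0,0.48,0,0,0],[1,0.01,0,0.48,0,0,-0.01],[1,0,0.01,0.48,0,0,0]]
end [352.7 306.8  13. ] 85.0
[32.47191321 37.37823333 37.99704086 38.66143255]
```

{"method": "carry_out", "body": {"targets": [[[1, 0.03, 0, 0.48, 0, 0, 0], [1, 0, 0, 0.48, 0, 0, 0], [1, 0, 0, 0.48, 0, 0, 0], [1, 0, 0, 0.48, 0, 0, 0], [1, 0, 0, 0.48, 0, 0, 0]]]}}

```text
time: 25.58
ee_pos: [352.4, 307.6, 12.4]
tool_rot: [3.141, -0.0, 1.482]
wrist_force: [-0.4, 0.4, -1.1]
grip_width: 38.0
gripper_force: 30.0
```

{"method": "carry_out", "body": {"targets": [[[1, 0, 0, 0, 0, 0, 0], [-0.2, 0, 0, 0, 0, 0, 0], [-0.2, 0, 0, 0, 0, 0, 0], [-0.2, 0, 0, 0, 0, 0, 0], [-0.2, 0, 0, 0, 0, 0, 0]]]}}

```text
time: 26.0
ee_pos: [352.6, 308.5, 14.2]
tool_rot: [3.14, -0.001, 1.483]
wrist_force: [-0.2, 0.1, 0.9]
grip_width: 54.5
gripper_force: 0.0
```

{"method": "carry_out", "body": {"targets": [[[-0.2, 0, 0, -0.7, 0, 0, 0], [-0.2, 0, 0, -0.7, 0, 0, 0], [-0.2, 0, 0, -0.7, 0, 0, 0], [-0.2, 0, 0, -0.7, 0, 0, 0], [-0.2, 0, 0, -0.7, 0, 0, 0]]]}}

```text
time: 26.42
ee_pos: [351.9, 308.1, 155.3]
tool_rot: [3.141, -0.001, 1.484]
wrist_force: [0.8, 0.0, -0.4]
grip_width: 54.5
gripper_force: 0.0
```

Run:
```python
from h import *
st()
c=grab('top'); P=cloud(c); z=P[...,2]; hs=cv2.cvtColor(c['color'],cv2.COLOR_RGB2HSV); H,S,V=[hs[...,i].astype(int) for i in range(3)]
X,Y=P[...,0],P[...,1]
def rc(m,n): print(n,m.sum(),[np.round(v,1) for v in cv2.minAreaRect(P[m][:,:2].astype(np.float32))],np.round(P[m].mean(0),1))
reg=lambda a,b,c_,d:(X>a)&(X<b)&(Y>c_)&(Y<d)
rc((z>24)&(z<40)&(S>40)&reg(540,680,-230,-20),'sled')
rc((z>15)&(z<32)&reg(430,590,-500,-260),'sole'); rc((z>60)&(z<85)&reg(430,590,-500,-260),'grip')
rc((H>22)&(H<35)&(S>120)&(z<12)&reg(430,590,-500,-260),'rest')
rc((z>34)&(z<46)&(H>18)&(H<35)&(S>110)&reg(680,730,-300,220),'fence')
m=(z>36)&(z<45)&(H>18)&(H<35)&(S>110)&reg(680,730,-300,190)
vx,vy,x0,y0=cv2.fitLine(P[m][:,:2].astype(np.float32),cv2.DIST_HUBER,0,.01,.01).ravel(); print('fence line yaw',np.degrees(np.arctan2(vy,vx)),x0,y0)
n=np.array([vy,-vx])*np.sign(vy); print('spread',np.percentile(P[m][:,:2]@n,[1,5,50,95,99]))
bed=(z>4)&(z<9)&(S<40)&(V>170)&reg(560,700,-320,210); rc(bed,'bed')
save(c,'top2',(100,110,500,300),2)
plan([(480,-180,150,100,-0.3,0),(513,-381,150,102,-0.3,2)])
```

```text
t 26.42 p [351.9 308.1 155.3] rpy [ 1.7995e+02 -5.0000e-02  8.5000e+01] F [ 0.8  0.  -0.4] g 54.5 0.0
sled 575 [array([ 615.6, -125.3]), array([173.5, 110.9]), np.float64(84.6)] [ 611.5 -125.3   32.9]
sole 706 [array([ 513.5, -381.8]), array([ 40.4, 181.3]), np.float64(12.0)] [ 511.4 -377.4   22.4]
grip 200 [array([ 513.1, -381.7]), array([21.8, 61.7]), np.float64(12.8)] [ 512.9 -380.8   71.6]
rest 335 [array([ 506.3, -396.4]), array([ 66.4, 214. ]), np.float64(10.0)] [ 509.  -437.9    4.2]
fence 785 [array([700.9, -23.7]), array([467.3,  14.4]), np.float64(88.0)] [701.3 -17.7  39.5]
fence line yaw 88.14416 700.7499 -36.177246
spread [695.38934788 696.15534231 701.53251749 707.42587525 708.14303543]
bed 3088 [array([629.9, -57.2]), array([513.3, 139.6]), np.float64(90.0)] [640.    1.4   6.3]
[[-0.3,-0.79,0.28,0.02,0,0,-0.2],[-0.3,-0.8,0.27,0.02,0,0,-0.2],[-0.3,-0.8,0.25,0.02,0,0,-0.2],[-0.3,-0.81,0.24,0.02,0,0,-0.2],[-0.3,-0.81,0.22,0.02,0,0,-0.2]]
[[-0.3,-0.82,0.21,0.02,0,0,-0.2],[-0.3,-0.82,0.2,0.01,0,0,-0.2],[-0.3,-0.82,0.18,0.02,0,0,-0.2],[-0.3,-0.83,0.17,0.01,0,0,-0.2],[-0.3,-0.83,0.15,0.02,0,0,-0.2]]
[[-0.3,-0.83,0.14,0.01,0,0,-0.2],[-0.3,-0.84,0.12,0.02,0,0,-0.2],[-0.3,-0.84,0.11,0.01,0,0,-0.2],[-0.3,-0.84,0.09,0.02,0,0,-0.2],[-0.3,-0.83,0.08,0.01,0,0,-0.2]]
[[-0.3,-0.85,-0.01,0,0,0,-0.07],[-0.3,-0.85,-0.02,0,0,0,-0.07],[-0.3,-0.85,-0.02,0,0,0,-0.06],[-0.3,-0.85,-0.02,0,0,0,-0.07],[-0.3,-0.85,-0.03,0,0,0,-0.06]]
[[-0.3,-0.84,-0.03,0,0,0,-0.07],[-0.3,0,0,0,0,0,0],[-0.3,0,0,0,0,0,0],[-0.3,0,0,0,0,0,0],[-0.3,0,0,0,0,0,0]]
end [ 513.2 -380.9  150. ] 102.01
```

View pics/top2.png

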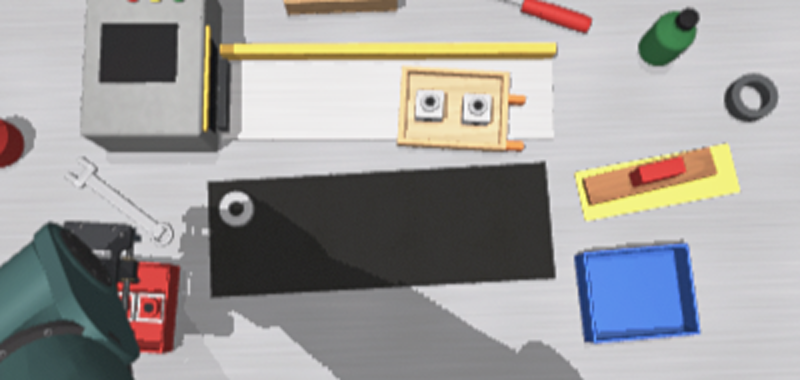

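The picture shows both sound castings in the sled (crop px 430,103 and 477,107) and rejects in the red bin (crop px 150,307). The mat is empty except for the bearing (236,208), and the stick is undisturbed on its rest (655,172).

Run:
```python
from h import *
c=load('top'); P=cloud(c); z=P[...,2]; hs=cv2.cvtColor(c['color'],cv2.COLOR_RGB2HSV); H,S,V=[hs[...,i].astype(int) for i in range(3)]
X,Y=P[...,0],P[...,1]; reg=lambda a,b,c_,d:(X>a)&(X<b)&(Y>c_)&(Y<d)
def rc(m,n):
    k,l,s,ce=cv2.connectedComponentsWithStats(m.astype(np.uint8)); i=1+np.argmax(s[1:,4]); q=P[l==i]
    print(n,len(q),[np.round(v,1) for v in cv2.minAreaRect(q[:,:2].astype(np.float32))],np.round(q.mean(0),1),'zmax',q[:,2].max().round())
m=(((H>22)&(H<35)&(S>90))|((z>10)&(z<90)))&reg(420,600,-560,-250); rc(m,'rest+stick')
rc((H>40)&(H<85)&(S>90)&(z>10)&reg(500,800,-560,-250),'bottle')
rc((z>15)&reg(560,720,-640,-420),'coupling')
plan([(480,60,150,95,-0.3,0),(513,-381.5,150,102.4,-0.3,2)])
```

```text
rest+stick 1902 [array([ 506.2, -396.2]), array([ 68.9, 220.9]), np.float64(9.1)] [ 503.7 -391.1   19.1] zmax 78.0
bottle 432 [array([ 693.3, -404.6]), array([50.6, 40.8]), np.float64(50.9)] [ 688.  -398.5   71.7] zmax 124.0
coupling 441 [array([ 579.9, -631.7]), array([ 8.9, 39.6]), np.float64(83.6)] [ 579.8 -631.1   86.1] zmax 147.0
[[-0.3,-0.74,0.46,0.03,0,0,-0.25],[-0.3,-0.75,0.44,0.03,0,0,-0.25],[-0.3,-0.76,0.43,0.03,0,0,-0.25],[-0.3,-0.77,0.41,0.03,0,0,-0.25],[-0.3,-0.78,0.39,0.03,0,0,-0.25]]
[[-0.3,-0.79,0.38,0.03,0,0,-0.25],[-0.3,-0.8,0.36,0.04,0,0,-0.25],[-0.3,-0.81,0.34,0.03,0,0,-0.25],[-0.3,-0.85,-0.01,0,0,0,-0.11],[-0.3,-0.85,-0.02,0,0,0,-0.11]]
[[-0.3,-0.85,-0.03,0,0,0,-0.11],[-0.3,-0.85,-0.03,0,0,0,-0.11],[-0.3,-0.85,-0.04,0,0,0,-0.12],[-0.3,-0.85,-0.05,0,0,0,-0.11],[-0.3,-0.85,-0.06,0,0,0,-0.12]]
[[-0.3,-0.85,-0.07,0,0,0,-0.11],[-0.3,-0.85,-0.08,0,0,0,-0.12],[-0.3,-0.85,-0.09,0,0,0,-0.11],[-0.3,-0.85,-0.1,0,0,0,-0.12],[-0.3,-0.84,-0.1,0,0,0,-0.11]]
[[-0.3,-0.84,-0.11,0,0,0,-0.12],[-0.3,0,0,0,0,0,0],[-0.3,0,0,0,0,0,0],[-0.3,0,0,0,0,0,0],[-0.3,0,0,0,0,0,0]]
end [ 513.  -381.3  150. ] 102.41
```

{"method": "carry_out", "body": {"targets": [[[-0.3, -0.74, 0.46, 0.03, 0, 0, -0.25], [-0.3, -0.75, 0.44, 0.03, 0, 0, -0.25], [-0.3, -0.76, 0.43, 0.03, 0, 0, -0.25], [-0.3, -0.77, 0.41, 0.03, 0, 0, -0.25], [-0.3, -0.78, 0.39, 0.03, 0, 0, -0.25]]], "grip_force": 45}}

```text
time: 26.88
ee_pos: [431.2, 151.0, 147.8]
tool_rot: [3.14, -0.0, 1.594]
wrist_force: [0.8, 0.0, 1.1]
grip_width: 59.3
gripper_force: 0.0
```

{"method": "carry_out", "body": {"targets": [[[-0.3, -0.79, 0.38, 0.03, 0, 0, -0.25], [-0.3, -0.8, 0.36, 0.04, 0, 0, -0.25], [-0.3, -0.81, 0.34, 0.03, 0, 0, -0.25], [-0.3, -0.85, -0.01, 0, 0, 0, -0.11], [-0.3, -0.85, -0.02, 0, 0, 0, -0.11]]]}}

```text
time: 27.3
ee_pos: [483.5, -11.1, 143.7]
tool_rot: [3.14, 0.0, 1.678]
wrist_force: [0.1, -0.6, 0.3]
grip_width: 59.3
gripper_force: 0.0
```

{"method": "carry_out", "body": {"targets": [[[-0.3, -0.85, -0.03, 0, 0, 0, -0.11], [-0.3, -0.85, -0.03, 0, 0, 0, -0.11], [-0.3, -0.85, -0.04, 0, 0, 0, -0.12], [-0.3, -0.85, -0.05, 0, 0, 0, -0.11], [-0.3, -0.85, -0.06, 0, 0, 0, -0.12]]]}}

```text
time: 27.72
ee_pos: [495.9, -181.0, 143.8]
tool_rot: [3.141, 0.001, 1.727]
wrist_force: [1.0, -0.3, -0.5]
grip_width: 59.2
gripper_force: 0.0
```

{"method": "carry_out", "body": {"targets": [[[-0.3, -0.85, -0.07, 0, 0, 0, -0.11], [-0.3, -0.85, -0.08, 0, 0, 0, -0.12], [-0.3, -0.85, -0.09, 0, 0, 0, -0.11], [-0.3, -0.85, -0.1, 0, 0, 0, -0.12], [-0.3, -0.84, -0.1, 0, 0, 0, -0.11]]]}}

```text
time: 28.13
ee_pos: [508.2, -351.1, 143.8]
tool_rot: [3.141, 0.001, 1.777]
wrist_force: [0.1, 0.3, -0.4]
grip_width: 59.2
gripper_force: 0.0
```

{"method": "carry_out", "body": {"targets": [[[-0.3, -0.84, -0.11, 0, 0, 0, -0.12], [-0.3, 0, 0, 0, 0, 0, 0], [-0.3, 0, 0, 0, 0, 0, 0], [-0.3, 0, 0, 0, 0, 0, 0], [-0.3, 0, 0, 0, 0, 0, 0]]]}}

```text
time: 28.55
ee_pos: [510.7, -382.0, 143.3]
tool_rot: [-3.141, -0.0, 1.788]
wrist_force: [0.3, -0.4, -0.1]
grip_width: 59.4
gripper_force: 0.0
```

Run:
```python
from h import *
st()
c=casts('wrist',lo=60,hi=85,area=200,xy=(430,600,-500,-280))
c=casts('wrist',lo=14,hi=32,area=300,xy=(430,600,-500,-280))
plan([(513,-381.5,34,102.4,-0.3,1,30)])
```

```text
t 28.55 p [ 510.7 -382.   143.3] rpy [-1.7999e+02 -1.0000e-02  1.0243e+02] F [ 0.3 -0.4 -0.1] g 59.4 0.0
wrist [283. 221.] c 513.2 -381.3 wh 21.4 59.3 a 12.1 z 71.2 red 1.0
wrist [282. 179.] c 511.0 -372.7 wh 40.0 160.7 a 12.1 z 21.3 red 0.01
[[-0.3,0,0.01,0.68,0,0,0],[-0.3,0,0.01,0.68,0,0,0],[-0.3,0,0.02,0.69,0,0,0.01],[-0.3,0,0.01,0.68,0,0,0],[-0.3,0,0,0,0,0,0]]
end [ 512.9 -381.6   34.1] 102.4
```

{"method": "carry_out", "body": {"targets": [[[-0.3, 0, 0.02, 0.68, 0, 0, 0], [-0.3, 0, 0.01, 0.68, 0, 0, 0], [-0.3, 0, 0.02, 0.68, 0, 0, 0], [-0.3, 0, 0.01, 0.68, 0, 0, 0], [-0.3, 0, 0, 0, 0, 0, 0]]]}}

```text
time: 29.07
ee_pos: [511.0, -379.9, 29.9]
tool_rot: [-3.138, -0.005, 1.788]
wrist_force: [-0.4, 1.0, -1.8]
grip_width: 59.4
gripper_force: 0.0
```

{"method": "carry_out", "body": {"targets": [[[1, 0, 0, 0, 0, 0, 0], [1, 0, 0, 0, 0, 0, 0], [1, 0, 0, 0, 0, 0, 0], [1, 0, 0, 0, 0, 0, 0], [1, 0, 0, 0, 0, 0, 0]]]}}

```text
time: 29.48
ee_pos: [513.8, -382.9, 35.7]
tool_rot: [3.14, 0.001, 1.787]
wrist_force: [-0.8, -0.3, 0.7]
grip_width: 29.0
gripper_force: 0.0
```

{"method": "carry_out", "body": {"targets": [[[1, 0, 0, 0, 0, 0, 0], [1, 0, 0, 0, 0, 0, 0], [1, 0, 0, 0, 0, 0, 0], [1, 0, 0, 0, 0, 0, 0], [1, 0, 0, 0, 0, 0, 0]]]}}

```text
time: 29.9
ee_pos: [513.5, -382.7, 35.1]
tool_rot: [3.141, 0.001, 1.787]
wrist_force: [-0.6, 1.3, 8.2]
grip_width: 21.9
gripper_force: 45.0
```

{"method": "carry_out", "body": {"targets": [[[1, 0, 0, -0.4, 0, 0, 0], [1, 0, 0, -0.4, 0, 0, 0], [1, 0, 0, -0.4, 0, 0, 0], [1, 0, 0, -0.4, 0, 0, 0], [1, 0, 0, -0.4, 0, 0, 0]]]}}

```text
time: 30.32
ee_pos: [513.0, -382.3, 115.0]
tool_rot: [-3.141, -0.0, 1.787]
wrist_force: [0.7, 0.1, -2.3]
grip_width: 21.7
gripper_force: 45.0
```

```bash
cat >> h.py <<'E'
PSI=88.1; YD=np.array([np.cos(np.radians(PSI)),np.sin(np.radians(PSI))]); XD=np.array([YD[1],-YD[0]]); O=np.array([640.5,3.3])
W=lambda x,y: O+x*XD+y*YD
S_=lambda p: (float((np.array(p[:2])-O)@XD),float((np.array(p[:2])-O)@YD))
E
python3 - <<'E'
from h import *
st()
a=W(-112,-117); print(a)
plan([(*W(-125,-190),110,92,1,0,32),(*a,110,PSI,1,3,30)])
E
```

```text
t 30.32 p [ 513.  -382.3  115. ] rpy [-1.7999e+02 -2.0000e-02  1.0240e+02] F [ 0.7  0.1 -2.3] g 21.7 45.0
[ 524.68241994 -109.92229529]
[[1,0.7,0.14,0.02,0,0,0.3],[1,0.7,0.12,0.02,0,0,0.3],[1,0.71,0.1,0.02,0,0,0.3],[1,0.71,0.09,0.02,0,0,0.29],[1,0.71,0.07,0.02,0,0,0.3]]
[[1,0.71,0.05,0.01,0,0,0.29],[1,0.72,0.03,0.02,0,0,0.3],[1,0.6,0.15,0,0,0,0.26],[1,0.6,0.13,0,0,0,0.26],[1,0.6,0.12,0,0,0,0.26]]
[[1,0,0,0,0,0,0],[1,0,0,0,0,0,0],[1,0,0,0,0,0,0],[1,0,0,0,0,0,0],[1,0,0,0,0,0,0]]
end [ 524.5 -110.1  109.8] 88.1
```

{"method": "carry_out", "body": {"targets": [[[1, 0.7, 0.14, 0.02, 0, 0, 0.3], [1, 0.7, 0.12, 0.02, 0, 0, 0.3], [1, 0.71, 0.1, 0.02, 0, 0, 0.3], [1, 0.71, 0.09, 0.02, 0, 0, 0.29], [1, 0.71, 0.07, 0.02, 0, 0, 0.3]]]}}

```text
time: 30.73
ee_pos: [510.2, -238.4, 110.3]
tool_rot: [-3.141, -0.0, 1.655]
wrist_force: [1.4, -0.1, -2.1]
grip_width: 21.9
gripper_force: 45.0
```

{"method": "carry_out", "body": {"targets": [[[1, 0.71, 0.05, 0.01, 0, 0, 0.29], [1, 0.72, 0.03, 0.02, 0, 0, 0.3], [1, 0.6, 0.15, 0, 0, 0, 0.26], [1, 0.6, 0.13, 0, 0, 0, 0.26], [1, 0.6, 0.12, 0, 0, 0, 0.26]]]}}

```text
time: 31.15
ee_pos: [524.6, -108.9, 109.2]
tool_rot: [-3.142, 0.0, 1.536]
wrist_force: [0.0, 0.2, -2.1]
grip_width: 21.5
gripper_force: 45.0
```

{"method": "carry_out", "body": {"targets": [[[1, 0, 0, 0, 0, 0, 0], [1, 0, 0, 0, 0, 0, 0], [1, 0, 0, 0, 0, 0, 0], [1, 0, 0, 0, 0, 0, 0], [1, 0, 0, 0, 0, 0, 0]]]}}

```text
time: 31.57
ee_pos: [524.6, -111.0, 109.1]
tool_rot: [-3.142, 0.0, 1.537]
wrist_force: [0.5, 0.2, -2.7]
grip_width: 21.5
gripper_force: 45.0
```

Run:
```python
from h import *
st()
c=grab('wrist'); save(c,'wrist3'); c=grab('top'); P=cloud(c); z=P[...,2]
X,Y=P[...,0],P[...,1]; m=(z>90)&(z<118)&(X>480)&(X<570)&(Y>-215)&(Y<0)
hs=cv2.cvtColor(c['color'],cv2.COLOR_RGB2HSV); m&=(hs[...,1]>60)
print('sole seen',m.sum(),cv2.minAreaRect(P[m][:,:2].astype(np.float32)) if m.sum()>5 else '')
plan([(*W(-112,-117),45,PSI,1,1,22)])
```

```text
t 31.57 p [ 524.6 -111.   109.1] rpy [-180.      0.     88.05] F [ 0.5  0.2 -2.7] g 21.5 45.0
sole seen 150 ((527.0929565429688, -35.0375862121582), (28.781734466552734, 39.794700622558594), 88.16311645507812)
[[1,0.01,0,0.53,0,0,0],[1,0.01,0,0.54,0,0,-0.01],[1,0,0,0.53,0,0,0],[1,0,0,0,0,0,0],[1,0,0,0,0,0,0]]
end [ 524.7 -110.    45.1] 88.1
```

View pics/wrist3.png

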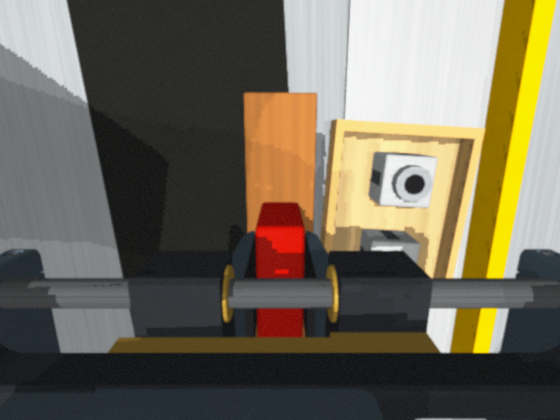

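The stick is held square in the fingers (wrist px 280,200). The sled, with its two castings, stands between it and the yellow fence (px 400,190). I'll lower the stick and push the sled sideways to square it against the fence.

{"method": "carry_out", "body": {"targets": [[[1, 0, 0, 0.53, 0, 0, 0], [1, 0, 0, 0.53, 0, 0, 0], [1, 0, 0, 0.53, 0, 0, 0], [1, 0, 0, 0, 0, 0, 0], [1, 0, 0, 0, 0, 0, 0]]]}}

```text
time: 32.08
ee_pos: [524.1, -110.3, 45.1]
tool_rot: [-3.139, -0.0, 1.537]
wrist_force: [0.5, -0.2, -1.1]
grip_width: 21.5
gripper_force: 45.0
```

{"method": "carry_out", "body": {"targets": [[[1, 0, 0.1, 0, 0, 0, 0], [1, 0, 0.1, 0, 0, 0, 0], [1, 0, 0.1, 0, 0, 0, 0], [1, 0, 0.1, 0, 0, 0, 0], [1, 0, 0.1, 0, 0, 0, 0]]]}}

```text
time: 32.5
ee_pos: [545.0, -110.9, 46.0]
tool_rot: [-3.141, 0.0, 1.537]
wrist_force: [-3.8, -2.3, -1.3]
grip_width: 22.2
gripper_force: 45.0
```

{"method": "carry_out", "body": {"targets": [[[1, 0, 0.05, 0, 0, 0, 0], [1, 0, 0.05, 0, 0, 0, 0], [1, 0, 0.05, 0, 0, 0, 0], [1, 0, 0.05, 0, 0, 0, 0], [1, 0, 0.05, 0, 0, 0, 0]]]}}

```text
time: 32.92
ee_pos: [554.1, -111.0, 45.4]
tool_rot: [-3.14, -0.0, 1.538]
wrist_force: [-5.9, 0.4, 0.9]
grip_width: 21.7
gripper_force: 45.0
```

```bash
cat >> h.py <<'E'
def sled():
    c=grab('top'); P=cloud(c); z=P[...,2]; X,Y=P[...,0],P[...,1]; hs=cv2.cvtColor(c['color'],cv2.COLOR_RGB2HSV); H,S,V=[hs[...,i].astype(int) for i in range(3)]
    sx=(P[...,:2]-O)@XD; sy=(P[...,:2]-O)@YD
    m=(z>29)&(z<39)&(sx>-90)&(sx<54)&(sy>-230)&(sy<205)&(S>45)&(H>8)&(H<25)
    k,l,s,ce=cv2.connectedComponentsWithStats(m.astype(np.uint8))
    for i in np.argsort(-s[1:,4])[:3]+1:
        if s[i,4]>15: print('wood',s[i,4],'x',np.percentile(sx[l==i],[1,99]).round(1),'y',np.percentile(sy[l==i],[1,99]).round(1))
    m=(z>46)&(z<64)&(sx>-60)&(sx<50)&(sy>-230)&(sy<205)&(S<60)
    k,l,s,ce=cv2.connectedComponentsWithStats(m.astype(np.uint8))
    for i in range(1,k):
        if s[i,4]>25: print('boss',s[i,4],sx[l==i].mean().round(1),sy[l==i].mean().round(1))
    # fence-side outline: far edge of wood per y
    m=(z>29)&(z<39)&(sx>20)&(sx<60)&(sy>-230)&(sy<205)&(S>45)&(H>8)&(H<21)
    yy=sy[m]; 
    if m.sum()>20:
        for a in np.arange(np.floor(yy.min()/20)*20,yy.max(),20):
            b=(yy>=a)&(yy<a+20)
            if b.sum()>3: print(int(a),sx[m][b].max().round(1),end='; ')
    fm=(z>36)&(z<45)&(H>21)&(H<35)&(S>110)&(sx>40)&(sx<80); print('fence min',np.percentile(sx[fm],[1,5]).round(1))
    return c
E
python3 - <<'E'
from h import *
st(); print(S_(read_state()['ee_pos']))
sled()
E
```

```text
t 32.92 p [ 554.1 -111.    45.4] rpy [-1.7989e+02 -2.0000e-02  8.8120e+01] F [-5.9  0.4  0.9] g 21.7 45.0
(-82.57693658187058, -117.06650606028826)
wood 90 x [-88.2  10.3] y [-53.  -28.1]
wood 30 x [20.5 46.2] y [-71.9 -42.7]
160 56.2; 180 57.0; fence min [55.5 56.1]
```

{"method": "carry_out", "body": {"targets": [[[1, 0, 0.04, 0, 0, 0, 0], [1, 0, 0.04, 0, 0, 0, 0], [1, 0, 0.04, 0, 0, 0, 0], [1, 0, 0.03, 0, 0, 0, 0], [1, 0, 0.02, 0, 0, 0, 0]]]}}

```text
time: 33.38
ee_pos: [561.5, -111.3, 45.4]
tool_rot: [-3.141, -0.0, 1.538]
wrist_force: [-2.8, 0.6, -3.7]
grip_width: 21.5
gripper_force: 45.0
```

{"method": "carry_out", "body": {"targets": [[[1, 0, 0.02, 0, 0, 0, 0], [1, 0, 0.02, 0, 0, 0, 0], [1, 0, 0.02, 0, 0, 0, 0], [1, 0, 0, 0, 0, 0, 0], [1, 0, 0, 0, 0, 0, 0]]]}}

```text
time: 33.8
ee_pos: [562.8, -111.4, 45.3]
tool_rot: [-3.139, -0.0, 1.538]
wrist_force: [-9.8, -1.4, 1.6]
grip_width: 21.8
gripper_force: 45.0
```

Run:
```python
from h import *
st(); print(S_(read_state()['ee_pos']))
```

```text
t 33.8 p [ 562.8 -111.4   45.3] rpy [-1.7985e+02 -1.0000e-02  8.8110e+01] F [-9.8 -1.4  1.6] g 21.8 45.0
(-73.88996132971327, -117.20615282014748)
```

{"method": "carry_out", "body": {"targets": [[[1, 0, 0.02, 0, 0, 0, 0], [1, 0, 0.02, 0, 0, 0, 0], [1, 0, 0.02, 0, 0, 0, 0], [1, 0, 0, 0, 0, 0, 0], [1, 0, 0, 0, 0, 0, 0]]]}}

```text
time: 34.22
ee_pos: [562.9, -111.3, 44.8]
tool_rot: [-3.134, -0.001, 1.538]
wrist_force: [-21.3, -2.1, 10.0]
grip_width: 21.8
gripper_force: 45.0
```

Run:
```python
from h import *
st(); print(S_(read_state()['ee_pos']))
```

```text
t 34.22 p [ 562.9 -111.3   44.8] rpy [-1.7958e+02 -4.0000e-02  8.8120e+01] F [-21.3  -2.1  10. ] g 21.8 45.0
(-73.70877875170451, -117.08554108693615)
```

Run:
```python
from h import *
plan([(*W(-95,-117.2),45,PSI,1,0,10),(*W(-95,-117.2),105,PSI,1,0,24),(*W(-9,-322),105,PSI,1,3,30)])
```

```text
[[1,0,-0.18,0,0,0,0],[1,0,-0.18,0,0,0,0],[1,0,-0.17,0,0,0,0],[1,0,0,-0.5,0,0,0],[1,0,0,-0.5,0,0,0]]
[[1,0,0,-0.5,0,0,0],[1,-0.64,0.27,0,0,0,0],[1,-0.64,0.27,0,0,0,0],[1,-0.64,0.27,0,0,0,0],[1,-0.64,0.27,0,0,0,0]]
[[1,-0.64,0.27,0,0,0,0],[1,-0.64,0.27,0,0,0,0],[1,-0.64,0.26,0,0,0,0],[1,-0.64,0.27,0,0,0,0],[1,0,0,0,0,0,0]]
[[1,0,0,0,0,0,0],[1,0,0,0,0,0,0],[1,0,0,0,0,0,0],[1,0,0,0,0,0,0],[1,0,0,0,0,0,0]]
end [ 621.  -318.1  104.8] 88.12
```

{"method": "carry_out", "body": {"targets": [[[1, 0, -0.18, 0, 0, 0, 0], [1, 0, -0.18, 0, 0, 0, 0], [1, 0, -0.18, 0, 0, 0, 0], [1, 0, 0, -0.5, 0, 0, 0], [1, 0, 0, -0.5, 0, 0, 0]]]}}

```text
time: 34.63
ee_pos: [543.7, -110.7, 85.4]
tool_rot: [-3.14, -0.0, 1.537]
wrist_force: [-0.2, -0.6, -1.4]
grip_width: 21.8
gripper_force: 45.0
```

{"method": "carry_out", "body": {"targets": [[[1, 0, 0, -0.5, 0, 0, 0], [1, -0.64, 0.27, 0, 0, 0, 0], [1, -0.64, 0.27, 0, 0, 0, 0], [1, -0.64, 0.27, 0, 0, 0, 0], [1, -0.64, 0.27, 0, 0, 0, 0]]]}}

```text
time: 35.05
ee_pos: [585.1, -215.9, 106.1]
tool_rot: [3.14, 0.001, 1.538]
wrist_force: [0.4, -0.6, -2.0]
grip_width: 21.9
gripper_force: 45.0
```

{"method": "carry_out", "body": {"targets": [[[1, -0.64, 0.27, 0, 0, 0, 0], [1, -0.64, 0.27, 0, 0, 0, 0], [1, -0.64, 0.26, 0, 0, 0, 0], [1, -0.64, 0.27, 0, 0, 0, 0], [1, 0, 0, 0, 0, 0, 0]]]}}

```text
time: 35.47
ee_pos: [625.7, -322.7, 106.3]
tool_rot: [3.138, 0.002, 1.536]
wrist_force: [0.9, -0.6, -2.3]
grip_width: 22.0
gripper_force: 45.0
```

{"method": "carry_out", "body": {"targets": [[[1, 0, 0, 0, 0, 0, 0], [1, 0, 0, 0, 0, 0, 0], [1, 0, 0, 0, 0, 0, 0], [1, 0, 0, 0, 0, 0, 0], [1, 0, 0, 0, 0, 0, 0]]]}}

```text
time: 35.88
ee_pos: [623.8, -317.7, 105.6]
tool_rot: [-3.142, -0.0, 1.538]
wrist_force: [0.6, 0.3, -2.3]
grip_width: 21.7
gripper_force: 45.0
```

Run:
```python
from h import *
st(); print(S_(read_state()['ee_pos']))
c=sled(); save(c,'top3',(200,100,420,260),3)
c=grab('wrist'); save(c,'wrist4')
```

```text
t 35.88 p [ 623.8 -317.7  105.6] rpy [-180.     -0.     88.14] F [ 0.6  0.3 -2.3] g 21.7 45.0
(-6.0488647555395945, -321.3502439087177)
wood 135 x [13.8 54. ] y [-211.6  -45.6]
wood 82 x [-53.8   4.8] y [-213.5 -138.2]
boss 173 -0.6 -80.8
boss 169 -2.9 -146.7
-220 23.2; -200 54.0; -180 51.4; 160 56.3; 180 57.1; 200 56.8; fence min [55.6 56.1]
```

View pics/top3.png

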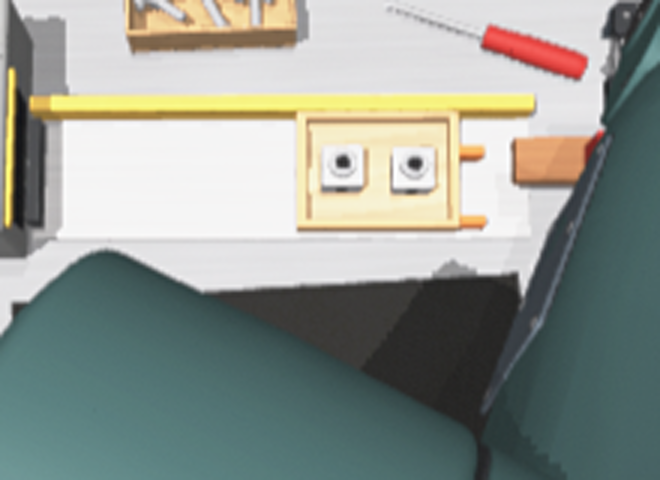

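View pics/wrist4.png

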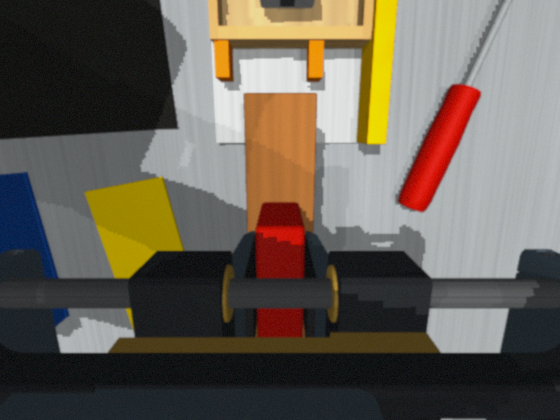

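Top view: the sled stands square on the fence (crop px 378,170) with both castings in it, and its cheeks are at (472,152) and (472,222). Wrist view: the stick nose (280,95) is just behind the cheeks (223,58) and (315,58). Next I'll lower it and enter the pocket.

{"method": "carry_out", "body": {"targets": [[[1, 0, -0.11, 0.2, 0, 0, 0], [1, 0, 0, 0.5, 0, 0, 0], [1, 0, 0, 0.5, 0, 0, 0], [1, 0, 0, 0.4, 0, 0, 0], [1, 0, 0, 0, 0, 0, 0]]]}}

```text
time: 36.4
ee_pos: [617.7, -317.3, 38.0]
tool_rot: [-3.138, -0.002, 1.537]
wrist_force: [0.4, 0.6, -3.4]
grip_width: 21.9
gripper_force: 45.0
```

{"method": "carry_out", "body": {"targets": [[[1, 0.15, 0, 0, 0, 0, 0], [1, 0.15, 0, 0, 0, 0, 0], [1, 0.15, 0, 0, 0, 0, 0], [1, 0.15, 0, 0, 0, 0, 0], [1, 0.1, 0, 0, 0, 0, 0]]]}}

```text
time: 36.82
ee_pos: [620.8, -289.3, 42.3]
tool_rot: [3.141, 0.0, 1.538]
wrist_force: [0.8, 0.2, -1.2]
grip_width: 21.8
gripper_force: 45.0
```

Run:
```python
from h import *
st(); print(S_(read_state()['ee_pos']))
```

```text
t 36.82 p [ 620.8 -289.3   42.3] rpy [1.7996e+02 2.0000e-02 8.8130e+01] F [ 0.8  0.2 -1.2] g 21.8 45.0
(-9.998377853680635, -293.13496942248804)
```

{"method": "carry_out", "body": {"targets": [[[1, 0, 0.04, 0, 0, 0, 0], [1, 0, 0.04, 0, 0, 0, 0], [1, 0, 0.03, 0, 0, 0, 0], [1, 0, 0.02, 0, 0, 0, 0], [1, 0, 0, 0, 0, 0, 0]]]}}

```text
time: 37.23
ee_pos: [625.3, -290.5, 41.4]
tool_rot: [-3.14, -0.0, 1.538]
wrist_force: [-2.7, 0.8, -1.0]
grip_width: 21.9
gripper_force: 45.0
```

{"method": "carry_out", "body": {"targets": [[[1, 0.1, 0, 0, 0, 0, 0], [1, 0.1, 0, 0, 0, 0, 0], [1, 0.05, 0, 0, 0, 0, 0], [1, 0.02, 0, 0, 0, 0, 0], [1, 0, 0, 0, 0, 0, 0]]]}}

```text
time: 37.65
ee_pos: [625.6, -279.3, 41.3]
tool_rot: [-3.141, -0.0, 1.538]
wrist_force: [-3.8, -0.2, -2.6]
grip_width: 21.6
gripper_force: 45.0
```

Run:
```python
from h import *
st(); print(S_(read_state()['ee_pos']))
```

```text
t 37.65 p [ 625.6 -279.3   41.3] rpy [-1.7995e+02 -2.0000e-02  8.8120e+01] F [-3.8 -0.2 -2.6] g 21.6 45.0
(-5.499651291938267, -282.9370232155073)
```

{"method": "carry_out", "body": {"targets": [[[1, 0.05, 0.01, 0, 0, 0, 0], [1, 0.08, 0, 0, 0, 0, 0], [1, 0.1, 0, 0, 0, 0, 0], [1, 0.12, 0, 0, 0, 0, 0], [1, 0.12, 0, 0, 0, 0, 0]]]}}

```text
time: 38.07
ee_pos: [626.3, -261.4, 41.4]
tool_rot: [-3.14, 0.001, 1.538]
wrist_force: [-7.9, -8.4, -1.9]
grip_width: 21.8
gripper_force: 45.0
```

{"method": "carry_out", "body": {"targets": [[[1, 0.12, 0, 0, 0, 0, 0], [1, 0.12, 0, 0, 0, 0, 0], [1, 0.08, 0, 0, 0, 0, 0], [1, 0.04, 0, 0, 0, 0, 0], [1, 0, 0, 0, 0, 0, 0]]]}}

```text
time: 38.48
ee_pos: [626.8, -246.6, 41.3]
tool_rot: [-3.14, 0.0, 1.538]
wrist_force: [-6.8, -3.8, -2.2]
grip_width: 21.8
gripper_force: 45.0
```

Run:
```python
from h import *
st(); print(S_(read_state()['ee_pos']))
c=sled()
```

```text
t 38.48 p [ 626.8 -246.6   41.3] rpy [-1.7992e+02  3.0000e-02  8.8150e+01] F [-6.8 -3.8 -2.2] g 21.8 45.0
(-5.420127855112724, -250.21783840064234)
wood 112 x [ 3.2 53.8] y [-181.4  -47.5]
wood 70 x [-53.  -20.5] y [-183.  -113.2]
wood 51 x [-25.5  10.4] y [-199.4 -168.4]
boss 166 -0.7 -51.2
boss 164 -2.7 -117.0
-180 22.8; -160 54.5; -140 52.0; 180 56.7; 200 57.4; fence min [55.3 56. ]
```

{"method": "carry_out", "body": {"targets": [[[1, 0.08, 0, 0, 0, 0, 0], [1, 0.12, 0, 0, 0, 0, 0], [1, 0.12, 0, 0, 0, 0, 0], [1, 0.12, 0, 0, 0, 0, 0], [1, 0.12, 0, 0, 0, 0, 0]]]}}

```text
time: 38.95
ee_pos: [627.5, -224.6, 41.4]
tool_rot: [-3.14, 0.001, 1.538]
wrist_force: [-9.1, -9.3, -1.1]
grip_width: 21.7
gripper_force: 45.0
```

{"method": "carry_out", "body": {"targets": [[[1, 0.12, 0, 0, 0, 0, 0], [1, 0.12, 0, 0, 0, 0, 0], [1, 0.12, 0, 0, 0, 0, 0], [1, 0.12, 0, 0, 0, 0, 0], [1, 0.12, 0, 0, 0, 0, 0]]]}}

```text
time: 39.37
ee_pos: [628.2, -200.6, 41.4]
tool_rot: [-3.14, 0.001, 1.538]
wrist_force: [-9.1, -9.1, -0.9]
grip_width: 21.7
gripper_force: 45.0
```

{"method": "carry_out", "body": {"targets": [[[1, 0.12, 0, 0, 0, 0, 0], [1, 0.12, 0, 0, 0, 0, 0], [1, 0.12, 0, 0, 0, 0, 0], [1, 0.12, 0, 0, 0, 0, 0], [1, 0.12, 0, 0, 0, 0, 0]]]}}

```text
time: 39.78
ee_pos: [629.0, -176.6, 41.4]
tool_rot: [-3.14, 0.001, 1.539]
wrist_force: [-9.0, -9.6, -0.7]
grip_width: 21.8
gripper_force: 45.0
```

Run:
```python
from h import *
st(); print(S_(read_state()['ee_pos']))
c=sled()
```

```text
t 39.78 p [ 629.  -176.6   41.4] rpy [-1.7991e+02  5.0000e-02  8.8150e+01] F [-9.  -9.6 -0.7] g 21.8 45.0
(-5.504596320252836, -180.1795141091945)
wood 127 x [-51.3  53.9] y [-111.7  -25.9]
wood 34 x [49.7 53.9] y [-15.8  35.7]
boss 160 -1.3 18.8
boss 159 -2.3 -46.2
-120 23.2; -100 54.4; 160 56.2; 180 56.4; 200 56.8; fence min [55.3 55.7]
```

{"method": "carry_out", "body": {"targets": [[[1, 0.12, 0, 0, 0, 0, 0], [1, 0.12, 0, 0, 0, 0, 0], [1, 0.12, 0, 0, 0, 0, 0], [1, 0.12, 0, 0, 0, 0, 0], [1, 0.12, 0, 0, 0, 0, 0]]]}}

```text
time: 40.25
ee_pos: [629.8, -152.6, 41.4]
tool_rot: [-3.14, 0.001, 1.538]
wrist_force: [-7.8, -9.9, -0.6]
grip_width: 21.6
gripper_force: 45.0
```

{"method": "carry_out", "body": {"targets": [[[1, 0.12, 0, 0, 0, 0, 0], [1, 0.12, 0, 0, 0, 0, 0], [1, 0.12, 0, 0, 0, 0, 0], [1, 0.12, 0, 0, 0, 0, 0], [1, 0.12, 0, 0, 0, 0, 0]]]}}

```text
time: 40.67
ee_pos: [630.5, -128.6, 41.4]
tool_rot: [-3.14, 0.001, 1.538]
wrist_force: [-8.9, -10.4, 0.7]
grip_width: 21.8
gripper_force: 45.0
```

{"method": "carry_out", "body": {"targets": [[[1, 0.12, 0, 0, 0, 0, 0], [1, 0.12, 0, 0, 0, 0, 0], [1, 0.12, 0, 0, 0, 0, 0], [1, 0.12, 0, 0, 0, 0, 0], [1, 0.12, 0, 0, 0, 0, 0]]]}}

```text
time: 41.08
ee_pos: [631.3, -104.7, 41.4]
tool_rot: [-3.14, 0.001, 1.538]
wrist_force: [-9.7, -10.8, 0.8]
grip_width: 22.0
gripper_force: 45.0
```

{"method": "carry_out", "body": {"targets": [[[1, 0.12, 0, 0, 0, 0, 0], [1, 0.12, 0, 0, 0, 0, 0], [1, 0.12, 0, 0, 0, 0, 0], [1, 0.12, 0, 0, 0, 0, 0], [1, 0.12, 0, 0, 0, 0, 0]]]}}

```text
time: 41.5
ee_pos: [632.0, -80.7, 41.3]
tool_rot: [-3.139, 0.001, 1.538]
wrist_force: [-10.3, -11.9, 1.2]
grip_width: 21.6
gripper_force: 45.0
```

Run:
```python
from h import *
st(); print(S_(read_state()['ee_pos']))
c=sled()
```

```text
t 41.5 p [632.  -80.7  41.3] rpy [-1.7988e+02  6.0000e-02  8.8150e+01] F [-10.3 -11.9   1.2] g 21.6 45.0
(-5.740012958827755, -84.24260987551405)
wood 33 x [-18.5  52.9] y [133.7 149.7]
wood 29 x [48.1 53.7] y [ 8.5 53.6]
boss 164 -1.3 113.8
boss 143 -1.6 48.7
-240 57.8; -220 58.2; 0 53.7; 140 55.7; 200 55.8; fence min [55.4 55.9]
```

{"method": "carry_out", "body": {"targets": [[[1, 0.12, 0, 0, 0, 0, 0], [1, 0.12, 0, 0, 0, 0, 0], [1, 0.12, 0, 0, 0, 0, 0], [1, 0.12, 0, 0, 0, 0, 0], [1, 0.12, 0, 0, 0, 0, 0]]]}}

```text
time: 41.97
ee_pos: [632.8, -56.7, 41.4]
tool_rot: [-3.139, 0.001, 1.539]
wrist_force: [-9.3, -11.0, 1.5]
grip_width: 21.8
gripper_force: 45.0
```

{"method": "carry_out", "body": {"targets": [[[1, 0.08, 0, 0, 0, 0, 0], [1, 0.08, 0, 0, 0, 0, 0], [1, 0.08, 0, 0, 0, 0, 0], [1, 0.06, 0, 0, 0, 0, 0], [1, 0.04, 0, 0, 0, 0, 0]]]}}

```text
time: 42.38
ee_pos: [633.2, -43.1, 41.4]
tool_rot: [-3.139, 0.001, 1.539]
wrist_force: [-9.4, -10.5, 1.4]
grip_width: 22.2
gripper_force: 45.0
```

Run:
```python
from h import *
st(); print(S_(read_state()['ee_pos']))
```

```text
t 42.38 p [633.2 -43.1  41.4] rpy [-1.7987e+02  6.0000e-02  8.8160e+01] F [ -9.4 -10.5   1.4] g 22.2 45.0
(-5.769004410039974, -46.65291125669174)
```

{"method": "carry_out", "body": {"targets": [[[1, 0.04, 0, 0, 0, 0, 0], [1, 0.04, 0, 0, 0, 0, 0], [1, 0.04, 0, 0, 0, 0, 0], [1, 0.03, 0, 0, 0, 0, 0], [1, 0.03, 0, 0, 0, 0, 0]]]}}

```text
time: 42.8
ee_pos: [633.5, -37.4, 41.6]
tool_rot: [-3.139, 0.003, 1.54]
wrist_force: [-13.8, -36.3, 10.1]
grip_width: 21.8
gripper_force: 45.0
```

Run:
```python
from h import *
st(); print(S_(read_state()['ee_pos']))
```

```text
t 42.8 p [633.5 -37.4  41.6] rpy [-1.7987e+02  1.7000e-01  8.8210e+01] F [-13.8 -36.3  10.1] g 21.8 45.0
(-5.686352330904795, -40.87431366166668)
```

{"method": "carry_out", "body": {"targets": [[[1, 0, 0, 0, 0, 0, 0], [1, -0.06, 0, 0, 0, 0, 0], [1, -0.02, -0.05, 0, 0, 0, 0], [1, -0.02, -0.05, 0, 0, 0, 0], [1, -0.05, -0.02, 0, 0, 0, 0]]]}}

```text
time: 43.22
ee_pos: [629.8, -41.0, 41.8]
tool_rot: [3.14, -0.0, 1.537]
wrist_force: [0.5, -0.3, -2.9]
grip_width: 21.9
gripper_force: 45.0
```

{"method": "carry_out", "body": {"targets": [[[1, -0.2, 0, 0, 0, 0, 0], [1, -0.3, 0, 0, 0, 0, 0], [1, -0.4, 0, 0, 0, 0, 0], [1, -0.4, 0, 0, 0, 0, 0], [1, -0.2, 0, 0, 0, 0, 0]]]}}

```text
time: 43.63
ee_pos: [627.7, -103.4, 41.7]
tool_rot: [3.141, 0.0, 1.537]
wrist_force: [0.4, -0.7, -1.9]
grip_width: 21.5
gripper_force: 45.0
```

{"method": "carry_out", "body": {"targets": [[[1, 0, 0, -0.4, 0, 0, 0], [1, 0, 0, -0.4, 0, 0, 0], [1, 0, 0, -0.4, 0, 0, 0], [1, 0, 0, -0.4, 0, 0, 0], [1, 0, 0, 0, 0, 0, 0]]]}}

```text
time: 44.05
ee_pos: [629.3, -102.1, 108.5]
tool_rot: [3.137, 0.001, 1.537]
wrist_force: [1.5, 0.4, -1.7]
grip_width: 21.9
gripper_force: 45.0
```

Run:
```python
from h import *
st(); print(S_(read_state()['ee_pos']))
c=sled(); save(c,'top4',(180,100,420,260),3)
plan([(560,-330,110,99,1,0,32),(506.2,-396.2,110,99.1,1,3,28)])
```

```text
t 44.05 p [ 629.3 -102.1  108.5] rpy [1.7975e+02 4.0000e-02 8.8070e+01] F [ 1.5  0.4 -1.7] g 21.9 45.0
(-7.713646351128478, -105.67017290298845)
wood 142 x [-54.1  52.2] y [183.5 200.7]
wood 31 x [ 2.8 23.6] y [25.3 50.5]
wood 24 x [-53.9 -35.5] y [41.5 60.4]
boss 153 -0.9 156.6
boss 164 -2.4 92.1
20 21.0; 100 50.2; 120 50.2; 160 50.4; 180 56.9; 200 57.5; fence min [54.9 55.7]
[[1,-0.72,-0.19,-0.01,0,0,-0.27],[1,-0.72,-0.21,-0.01,0,0,-0.27],[1,-0.71,-0.22,-0.01,0,0,-0.27],[1,-0.7,-0.24,-0.01,0,0,-0.27],[1,-0.7,-0.26,-0.01,0,0,-0.28]]
[[1,-0.69,-0.27,-0.01,0,0,-0.27],[1,-0.69,-0.29,-0.01,0,0,-0.28],[1,-0.67,-0.31,-0.01,0,0,-0.27],[1,-0.36,-0.4,0,0,0,-0.01],[1,-0.36,-0.4,0,0,0,0]]
[[1,-0.35,-0.39,0,0,0,-0.01],[1,-0.36,-0.4,0,0,0,0],[1,0,0,0,0,0,0],[1,0,0,0,0,0,0],[1,0,0,0,0,0,0]]
end [ 506.2 -396.3  110.1] 99.08
```

View pics/top4.png

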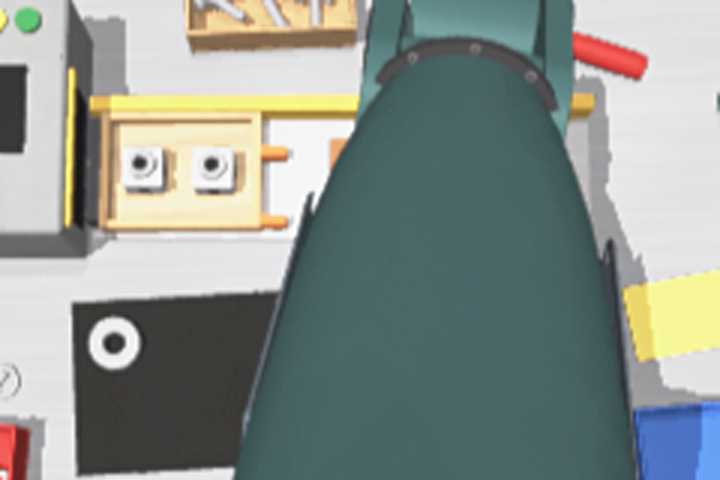

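The sled is home against the end stop and along the fence (crop px 180,170), with both castings in it. Next I'll carry the stick back to its rest.

{"method": "carry_out", "body": {"targets": [[[1, -0.72, -0.19, 0, 0, 0, -0.27], [1, -0.72, -0.21, 0, 0, 0, -0.27], [1, -0.71, -0.22, 0, 0, 0, -0.27], [1, -0.7, -0.24, 0, 0, 0, -0.27], [1, -0.7, -0.26, 0, 0, 0, -0.28]]]}}

```text
time: 44.52
ee_pos: [583.6, -245.1, 104.2]
tool_rot: [-3.141, -0.001, 1.658]
wrist_force: [1.7, -0.4, -2.0]
grip_width: 21.9
gripper_force: 45.0
```

{"method": "carry_out", "body": {"targets": [[[1, -0.69, -0.27, 0, 0, 0, -0.27], [1, -0.69, -0.29, 0, 0, 0, -0.28], [1, -0.67, -0.31, 0, 0, 0, -0.27], [1, -0.36, -0.4, 0, 0, 0, -0.01], [1, -0.36, -0.4, 0, 0, 0, 0]]]}}

```text
time: 44.93
ee_pos: [530.8, -363.9, 104.1]
tool_rot: [-3.141, -0.001, 1.728]
wrist_force: [0.2, 0.6, -3.0]
grip_width: 22.1
gripper_force: 45.0
```

{"method": "carry_out", "body": {"targets": [[[1, -0.35, -0.39, 0, 0, 0, -0.01], [1, -0.36, -0.4, 0, 0, 0, 0], [1, 0, 0, 0, 0, 0, 0], [1, 0, 0, 0, 0, 0, 0], [1, 0, 0, 0, 0, 0, 0]]]}}

```text
time: 45.35
ee_pos: [505.0, -395.3, 104.7]
tool_rot: [-3.141, -0.001, 1.729]
wrist_force: [-1.1, -0.6, -2.5]
grip_width: 21.3
gripper_force: 45.0
```

Run:
```python
from h import *
st()
plan([(506.2,-396.2,46,99.1,1,0,22),(506.2,-396.2,36,99.1,1,2,4)])
```

```text
t 45.35 p [ 505.  -395.3  104.7] rpy [-1.7997e+02 -5.0000e-02  9.9080e+01] F [-1.1 -0.6 -2.5] g 21.3 45.0
[[1,-0.01,0.01,0.49,0,0,0],[1,-0.01,0.01,0.49,0,0,0],[1,-0.01,0.01,0.49,0,0,0],[1,0,0,0.08,0,0,0],[1,0,0,0.08,0,0,0]]
[[1,0,0,0.09,0,0,0],[1,0,0,0,0,0,0],[1,0,0,0,0,0,0],[1,0,0,0,0,0,0],[1,0,0,0,0,0,0]]
end [ 506.4 -396.3   35.9] 99.08
```

{"method": "carry_out", "body": {"targets": [[[1, 0, 0.01, 0.49, 0, 0, 0], [1, 0, 0.01, 0.49, 0, 0, 0], [1, 0, 0.01, 0.49, 0, 0, 0], [1, 0, 0, 0.08, 0, 0, 0], [1, 0, 0, 0.08, 0, 0, 0]]]}}

```text
time: 45.77
ee_pos: [506.4, -394.5, 39.4]
tool_rot: [-3.14, -0.001, 1.731]
wrist_force: [0.4, -0.1, -1.9]
grip_width: 21.4
gripper_force: 45.0
```

{"method": "carry_out", "body": {"targets": [[[1, 0, 0, 0.09, 0, 0, 0], [1, 0, 0, 0, 0, 0, 0], [1, 0, 0, 0, 0, 0, 0], [1, 0, 0, 0, 0, 0, 0], [1, 0, 0, 0, 0, 0, 0]]]}}

```text
time: 46.18
ee_pos: [506.7, -395.8, 37.4]
tool_rot: [3.141, 0.001, 1.73]
wrist_force: [0.3, 0.7, -2.5]
grip_width: 21.5
gripper_force: 45.0
```

Run:
```python
from h import *
st()
```

```text
t 46.18 p [ 506.7 -395.8   37.4] rpy [1.7996e+02 4.0000e-02 9.9100e+01] F [ 0.3  0.7 -2.5] g 21.5 45.0
```

Contact should come near z = 35, so I'll lower 2 mm more, release and rise.

{"method": "carry_out", "body": {"targets": [[[1, 0, 0, 0.03, 0, 0, 0], [1, 0, 0, 0.03, 0, 0, 0], [1, 0, 0, 0, 0, 0, 0], [-0.2, 0, 0, 0, 0, 0, 0], [-0.2, 0, 0, 0, 0, 0, 0]]]}}

```text
time: 46.6
ee_pos: [506.6, -395.7, 34.6]
tool_rot: [3.141, 0.0, 1.73]
wrist_force: [0.3, -0.2, -0.2]
grip_width: 32.6
gripper_force: 0.0
```

{"method": "carry_out", "body": {"targets": [[[-0.2, 0, 0, 0, 0, 0, 0], [-0.2, 0, 0, 0, 0, 0, 0], [-0.2, 0, 0, 0, 0, 0, 0], [-0.2, 0, 0, 0, 0, 0, 0], [-0.2, 0, 0, 0, 0, 0, 0]]]}}

```text
time: 47.02
ee_pos: [506.4, -395.5, 34.3]
tool_rot: [-3.142, -0.0, 1.73]
wrist_force: [-0.1, 0.6, -0.1]
grip_width: 54.3
gripper_force: 0.0
```

{"method": "carry_out", "body": {"targets": [[[-0.2, 0, 0, -0.5, 0, 0, 0], [-0.2, 0, 0, -0.6, 0, 0, 0], [-0.2, 0, 0, -0.8, 0, 0, 0], [-0.2, 0, 0, -0.8, 0, 0, 0], [-0.2, 0, 0, -0.6, 0, 0, 0]]]}}

```text
time: 47.43
ee_pos: [506.8, -395.8, 168.9]
tool_rot: [3.141, 0.001, 1.73]
wrist_force: [0.7, 0.0, 0.4]
grip_width: 54.6
gripper_force: 0.0
```

{"method": "carry_out", "body": {"targets": [[[-0.2, 0, 0, 0, 0, 0, 0], [-0.2, 0.7, 0, 0, 0, 0, 0], [-0.2, 0.7, 0, 0, 0, 0, 0], [-0.2, 0.7, 0, 0, 0, 0, 0], [-0.2, 0.7, 0, 0, 0, 0, 0]]]}}

```text
time: 47.85
ee_pos: [488.0, -283.7, 165.8]
tool_rot: [-3.141, -0.0, 1.729]
wrist_force: [0.3, 0.1, -0.8]
grip_width: 54.7
gripper_force: 0.0
```

{"method": "carry_out", "body": {"targets": [[[-0.2, 0.5, 0, 0, 0, 0, 0], [-0.2, 0, 0, 0, 0, 0, 0], [-0.2, 0, 0, 0, 0, 0, 0], [-0.2, 0, 0, 0, 0, 0, 0], [-0.2, 0, 0, 0, 0, 0, 0]]]}}

```text
time: 48.27
ee_pos: [485.7, -266.0, 166.2]
tool_rot: [3.141, 0.0, 1.729]
wrist_force: [-0.1, -0.7, 0.3]
grip_width: 54.7
gripper_force: 0.0
```

Run:
```python
from h import *
st()
c=sled(); P=cloud(c); z=P[...,2]; X,Y=P[...,0],P[...,1]
def rc(m,n):
    print(n,m.sum(),[np.round(v,1) for v in cv2.minAreaRect(P[m][:,:2].astype(np.float32))],np.median(z[m]).round(1)) if m.sum()>5 else print(n,'none')
b=(X>420)&(X<600)&(Y>-520)&(Y<-270); rc(b&(z>15)&(z<32),'sole'); rc(b&(z>60)&(z<85),'grip')
hs=cv2.cvtColor(c['color'],cv2.COLOR_RGB2HSV).astype(int); rc(b&(((hs[...,0]>22)&(hs[...,0]<35)&(hs[...,1]>90))|((z>10)&(z<90))),'rest')
save(c,'top5',s=1.42)
```

```text
t 48.27 p [ 485.7 -266.   166.2] rpy [1.7999e+02 1.0000e-02 9.9070e+01] F [-0.1 -0.7  0.3] g 54.7 0.0
wood 517 x [-54.2  53.5] y [ 27.7 199.8]
boss 158 -0.8 156.9
boss 165 -2.9 92.2
20 23.0; 40 55.9; 60 55.4; 80 55.6; 100 50.4; 120 50.4; 140 53.4; 160 54.9; 180 56.7; 200 57.1; fence min [55.4 56. ]
sole none
grip none
rest none
```

View pics/top5.png

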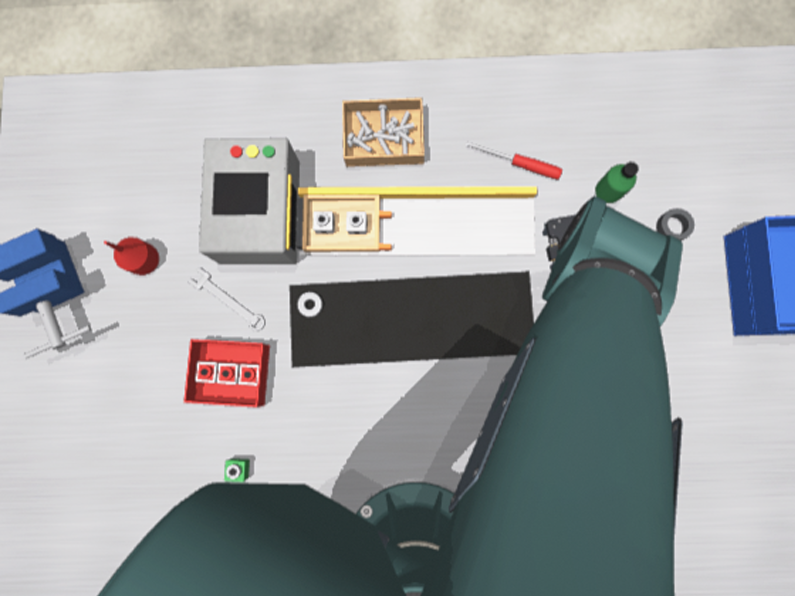

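The picture shows three rejects in the red bin (px 205/227/248,372), the sled home with two castings (322,222 and 356,222) and the bystanders in place. The arm hides the stick here, so I'll check it with the scene camera.

Run:
```python
from h import *
c=grab('scene'); P=cloud(c); z=P[...,2]; X,Y=P[...,0],P[...,1]
b=(X>420)&(X<600)&(Y>-520)&(Y<-280)
for n,m in(('sole',b&(z>15)&(z<32)),('grip',b&(z>60)&(z<85))):
    print(n,m.sum(),[np.round(v,1) for v in cv2.minAreaRect(P[m][:,:2].astype(np.float32))] if m.sum()>5 else '',np.percentile(z[m],[5,50,95]).round(1) if m.sum()>5 else '')
v,u=np.where(b); print(u.min(),u.max(),v.min(),v.max()); save(c,'scene2',(max(u.min()-20,0),max(v.min()-20,0),u.max()+20,v.max()+20),4)
```

```text
sole 287 [array([ 522. , -414.4]), array([ 84.9, 243.2]), np.float64(19.7)] [16.1 21.8 28.2]
grip 67 [array([ 510.2, -392.5]), array([20. , 65.3]), np.float64(14.1)] [60.5 70.2 77.8]
184 252 44 179
```

View pics/scene2.png

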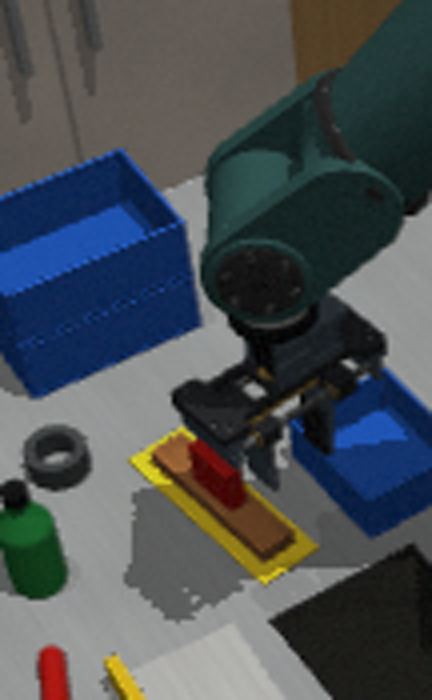

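The stick lies flat and lengthwise, centred on its yellow rest (crop px 225,500), with the gripper clear of it. I'll hand the job in.

```bash
python3 -c "
from h import *
st(); print(close_job())"
```

```text
t 48.37 p [ 485.6 -265.9  166.2] rpy [180.     0.    99.05] F [-0.9 -0.3  1. ] g 54.9 0.0
the job is handed in; nothing more can be done
None
```

I handed the job in at 48.4 s: by the last camera checks, three rejects are in the red bin, two sound castings are in the sled at the end stop along the fence, and the stick lies flat on its rest; the judge's verdict was not shown.

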